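# Load, cover and pin a field battery box

## Task

Get the battery box ready for field day: stand every battery pack that is on the bench upright in a bay of the box, then hook the yellow front edge of the tilted grey aluminium cover under the box's yellow lip and swing it down flat, so that its knuckle drops between the box's two knuckles. Then thread the orange-headed hinge pin from the outer side through all three knuckles until its head meets the outer one, and last of all turn the red isolator key clockwise to its stop. Let the other things on the bench stay where they are.

Things in the scene. Friction and masses are not known exactly. Their poses are not given: they have to be found in the camera images.
- battery_box: blue battery box screwed to the bench, open on top. Origin on its underside; x points from the lip side (front) to the hinge side (back), y to the grey isolator housing, z up. Outside x = -80 to 74, y = -90 to 90 mm; the rim, where the cover lies, is at z = 90 mm. The housing spans y = 90 to 172, x = -55 to 45 mm and is 58 mm high
- bay0 (a point): centre of the floor of a bay (box frame x = 15, y = -57, z = 6 mm); axes as the box. The bay is 106 mm long in x and 54 mm wide in y; walls up to the rim, dividers between bays 3 mm thick, reaching 40 mm above the floor
- bay1 (a point): centre of the floor of a bay (box frame x = 15, y = 0, z = 6 mm); axes as the box. The bay is 106 mm long in x and 54 mm wide in y; walls up to the rim, dividers between bays 3 mm thick, reaching 40 mm above the floor
- bay2 (a point): centre of the floor of a bay (box frame x = 15, y = 57, z = 6 mm); axes as the box. The bay is 106 mm long in x and 54 mm wide in y; walls up to the rim, dividers between bays 3 mm thick, reaching 40 mm above the floor
- lip_edge (a point): middle of the free edge of the box's yellow lip, on its underside (box frame x = -57.5, y = 0, z = 104 mm); axes as the box. The lip hangs over a flat ledge (rim height, x = -76 to -38 mm) along the whole front; its riser's inner face is at x = -76; gap under it 8 mm at the riser, flaring to 14 mm at the free edge; its top is up to 18 mm above the rim
- hinge_mouth (a point): centre of the bore in the outer face of the box's outer knuckle (box frame x = 84, y = -92, z = 100 mm); axes as the box; the pin goes in along the box's +y. Two steel knuckles, tubes along y of outside diameter 20, bore 13 mm, span y = -92 to -76 and -52 to -36; a backstop behind them at x = 96 reaches up to z = 102 mm
- pack0_grip (a point): battery pack (may be absent): black case 96 x 46 mm, 50 mm high, with a green grip rib on top along its length (80 long, 14 thick, 28 mm high; 78 mm in all), about 0.45 kg. This point is in the middle of the rib, 68 mm above the underside; x along the length, z up. It fits a bay lengthwise along the box's x, either way round
- pack1_grip (a point): battery pack (may be absent): black case 96 x 46 mm, 50 mm high, with a green grip rib on top along its length (80 long, 14 thick, 28 mm high; 78 mm in all), about 0.45 kg. This point is in the middle of the rib, 68 mm above the underside; x along the length, z up. It fits a bay lengthwise along the box's x, either way round
- pack2_grip (a point): battery pack (may be absent): black case 96 x 46 mm, 50 mm high, with a green grip rib on top along its length (80 long, 14 thick, 28 mm high; 78 mm in all), about 0.45 kg. This point is in the middle of the rib, 68 mm above the underside; x along the length, z up. It fits a bay lengthwise along the box's x, either way round
- cover_grip (a point): grey aluminium cover, plate 146 (x) by 176 (y) by 5 mm, about 0.4 kg, flat on the bench. This point: middle of its black grip rib (16 thick in x, 100 long in y, top 41 mm above the plate's underside), 27 mm above the underside, over the plate's centre. x points from the yellow front edge to the knuckle side, z up. In place: axes as the box, this point at box frame (-1, 0, 117) mm
- cover_edge (a point): middle of the cover's yellow front edge, at half its thickness: cover_grip + (-73, 0, -24.5) mm; axes as the cover. In place it has 2 mm to the lip's riser
- cover_knuckle (a point): centre of the cover's knuckle, a steel tube along y, outside diameter 20, bore 13 mm, 16 mm wide, at cover_grip + (85, -64, -17) mm; axes as the cover. When the cover is down it lies between the box's knuckles with 4 mm to each, and 2 mm from the backstop
- pin_grip (a point): hinge pin, about 0.1 kg, lying on the bench. This point is the centre of its orange square head (44 mm long, 20 x 20 mm, all four sides alike); x points along the pin towards its tip. The steel shaft starts 22 mm from this point, is 10 mm thick and 70 mm long, its last 14 mm tapered to a 3.6 mm tip
- pin_shoulder (a point): where the pin's shaft meets the head, on its axis (22 mm in +x from pin_grip); x towards the tip. With the pin home this point is at hinge_mouth
- isolator (a joint): angle of the red isolator key: 0 off (it may start up to 0.25 rad round), 1.57 rad on, at the stop; turns clockwise seen from above and stays where it is left (friction about 0.05 N m)
- isolator_grip (a point): middle of the red isolator key, on its vertical axis at the height to grip (box frame x = -5, y = 132, z = 95 mm). The key is an upright bar 14 mm thick, 51 mm long along this point's x, its top 7 mm above this point and its foot 25 mm below, on a 54 mm disc; x turns with the key; at angle 0 it is the box's x
- spray_bottle: red spray bottle, 64 mm diameter, 170 mm high, origin at its underside; a bystander, leave it alone
- mug: blue mug, 80 mm diameter, 90 mm high, origin at its underside; a bystander, leave it alone
- screwdriver: yellow-handled screwdriver, 200 mm long, lying along its x, origin at its underside; a bystander, leave it alone
- copper_elbow: copper pipe elbow with two 75 mm legs along its x and y, 33 mm high, origin at its underside; a bystander, leave it alone
- walkie_radio: black hand-held radio standing upright, 58 x 34 mm, 160 mm high with aerial, origin at its underside; a bystander, leave it alone
- hardware_jar: glass jar, 70 mm diameter, 85 mm high, origin at its underside; a bystander, leave it alone
Things that resemble listed ones, but are neither listed nor needed, are in the scene too. Leave any turquoise look-alike of the part that bears pack0_grip alone. Of the things that look like the part that bears pin_grip, take the one that is farthest to the robot's left at the start.

How it is judged:
By the outcome, as a careful person would: the job done as asked, in the order asked, and still so for the second after the job is handed in, with the robot touching nothing.
Of pack0, pack1, pack2 only 2 to 3 are there at a start; the rules pass over those that are not, and their reading is None.
At some moment in a run one of pack0, pack1, pack2, hinge_pin may be knocked a few centimetres aside while the robot is not near it.
It also fails if it takes over 210 s, if anything falls off the work surface, if the arm or the gripper's body presses on something with over 40 N, if the wrist force passes 120 N, or if a joint passes its speed limit or range.

## Robot

A 7-joint arm with a two-finger parallel gripper is mounted at the origin on the work surface. World frame = base frame: x ahead of the robot, y to its left, z up, the work surface at z = 0. Lengths are in m, angles in rad, forces in N, time in s.
With the tool pointing down it reaches from about 0.425 to 0.875 m from the base axis. Payload 4.7 kg.
Tool frame: the origin (TCP) lies at the very end of the fingers, on their centre line; the grasp point (between the pads) lies behind it (ctrl.tcp_to_grasp is the y of the grasp point in the tool frame, in m); y points along the fingers, x is the direction in which the jaws open and shut, and the axes are right-handed (so a half turn about y gives the same grasp; the last joint's range is limited). The gripper opens to 87 mm and grips with 3 to 60 N. Pads are 19 mm wide; open, the fingers measure 117 mm over their backs; the gripper's body (75 mm by 190 mm) begins 51 mm behind the grasp point.
Start: joints at [0.014, 0.321, -0.07, 1.45, 0.023, 1.371, -0.057], TCP at [0.65, -0, 0.223] pointing down, gripper open.
Joint ranges: [-2.86, 2.86], [-0.3, 2.09], [-1.38, 1.24], [0.06, 2.45], [-1.56, 4.7], [0.09, 2.05], [-2.69, 2.69]. Speed limits (rad/s): [2.57, 2.57, 3.14, 3.14, 3.14, 3.14, 3.14].

## Interface

Orientations are given as a rotation vector (axis times angle).
In Python, from bench import ctrl, get_image, workorder gives the robot as it stands.
- The arm moves only by the tool drive_tool, never from a script. Its argument "increments" is text: rows parted by semicolons, each of 5 numbers parted by spaces: the shift along the tool's x, y, z in mm, then the turn about the tool's y in degrees, then the closure in counts, from 0 (fully open) to 255 (shut). In form: tx ty tz yaw fingers; .... A call has 1 to 20 rows; each row shifts and turns the commanded pose from where the row before left it, along the tool's axes as they then stand; what a row does not reach is not made up. A row lasts 1/8 s, in which the tool goes at most 62.5 mm and 10.7 degrees, less where a joint would pass 70% of its speed; a pose out of reach is approached as far as the arm can. A call is refused whole if a number of a shift passes 62.5 or a number of a turn 10.7, either way. A call with a gripper value outside its range is refused whole. The fingers move at their own pace and stop on an object; "squeeze" is the grip in N (left out, the last holds). Time passes only in rows, so rows that do not move let the fingers close. It gives the time, the measured TCP pose, the force and the opening at its end, in the units of the state.
- ctrl.get_state(): the state, without advancing time (a new reading comes with each control period).
- get_image(name): name is "scene" or "side" or "wrist"; returns a dict with "img" (420x560x3 uint8, red, green, blue), "mtx" (3x3 intrinsics, pixels), "k1" (the pictures are not rectified: a ray, as slopes to the right and down, at radius r is drawn at 1 + k1 r^2 times it, then the intrinsics apply), "camera_from_world" (4x4, takes a point from world to camera coordinates). Camera axes: x right, y up, looking along -z (the intrinsics and any distortion apply to the point x, -y, -z); pixel columns grow to the right and rows downward; lengths in m; the calibration is good to about 2 mm. A picture is of the moment at which its call begins. There is no depth.
- workorder.close_job(): hands the job in, once; it reports no verdict.
The state is a dict: "time": time; "joint_positions": joint angles; "qd": joint speeds; "joint_torque": joint torques, N m; "position": TCP position; "tool_rot": TCP orientation; "ft_force": force on the tool from outside, world axes, zero at the start; "torque": the same for the moment, N m; "grip_width": opening from 0.0 (shut) to 1.0 (fully open).
Only numpy, scipy, OpenCV 4.12 (cv2) and the standard library are available. Lean on these libraries where they do the work, as an engineer would, in place of code of your own. Each camera call takes 0.05 s, during which the arm holds its last target.

## Working session

There is one attempt and no reset: what is moved stays moved. The work goes in short steps, Python scripts to look and compute and a tool call to move; the robot and the scene stay as the last step left them, time stands still between calls to the robot, and variables do not carry over. Pictures are saved under pics/ and viewed, and the job is handed in when it is done.

Besides the shell and the picture viewer there is one more tool, called as name(argument=value, ...) on one line, values as JSON. drive_tool: Moves the arm, as the interface text tells. Its arguments: {"type":"object","properties":{"increments":{"type":"string"},"squeeze":{"type":"number"}},"required":["increments"]}

```bash
ls; mkdir -p pics; cat > h.py <<'E'
import numpy as np, cv2
from bench import ctrl, get_image, workorder
from scipy.spatial.transform import Rotation as R
def snap(name, fn):
    d=get_image(name); cv2.imwrite('pics/'+fn+'.png', d['img'][:,:,::-1]); np.savez('pics/'+fn+'.npz',**d); return d
def load(fn):
    return dict(np.load('pics/'+fn+'.npz'))
def ray(d,px):
    m=d['mtx']; k1=float(d['k1']); 
    dist=np.array([k1,0,0,0,0],float)
    s=cv2.undistortPoints(np.array(px,float).reshape(-1,1,2),m,dist).reshape(-1,2)
    T=d['camera_from_world']; Rc=T[:3,:3]; o=-Rc.T@T[:3,3]
    v=np.c_[s[:,0],-s[:,1],-np.ones(len(s))]@Rc
    return o,v
def onplane(d,px,z):
    o,v=ray(d,px); t=(z-o[2])/v[:,2]; return o+v*t[:,None]
def proj(d,P):
    P=np.array(P,float).reshape(-1,3); T=d['camera_from_world']; c=P@T[:3,:3].T+T[:3,3]
    s=np.c_[c[:,0],-c[:,1]]/-c[:,2:3]; r2=(s**2).sum(1,keepdims=True); s=s*(1+float(d['k1'])*r2)
    m=d['mtx']; return np.c_[s[:,0]*m[0,0]+m[0,2]+s[:,1]*m[0,1], s[:,1]*m[1,1]+m[1,2]]
def tri(d1,p1,d2,p2):
    o1,v1=ray(d1,[p1]);o2,v2=ray(d2,[p2]);v1=v1[0]/np.linalg.norm(v1[0]);v2=v2[0]/np.linalg.norm(v2[0])
    t=np.linalg.lstsq(np.c_[v1,-v2],o2-o1,rcond=None)[0]
    a=o1+t[0]*v1;b=o2+t[1]*v2; return (a+b)/2,np.linalg.norm(a-b)
E
python3 - <<'E'
from h import *
for n in ['scene','side','wrist']:
    d=snap(n,n+'0'); T=d['camera_from_world']; print(n,d['k1'],d['mtx'][0,0],-T[:3,:3].T@T[:3,3])
s=ctrl.get_state(); print(s, ctrl.tcp_to_grasp)
print(R.from_rotvec(s['tool_rot']).as_matrix().round(3))
E
```

```text
pics
scene -0.09521679348694459 444.96067329965206 [0.98932138 0.50749288 1.28939929]
side -0.06489645229846482 510.36203345067446 [-0.15708589 -1.09692644  0.99332812]
wrist -0.04441758691635362 290.9675834409255 [0.64949855 0.07543633 0.38300046]
{'time': 0.15, 'joint_positions': array([ 0.01409655,  0.32165575, -0.07008657,  1.45136168,  0.0226076 ,
        1.37079742, -0.05686857]), 'qd': array([-0.00039663, -0.0021791 ,  0.00114481, -0.0036176 , -0.00050322,
        0.00039265, -0.00094761]), 'joint_torque': array([ 2.16972071e-04, -4.91794288e+01, -4.04079035e-01, -3.12878716e+01,
       -6.39387709e-02,  4.04033612e-02,  9.90178205e-05]), 'position': array([ 6.49597447e-01, -4.53191243e-05,  2.21727428e-01]), 'tool_rot': array([-1.57088739e+00,  1.07677628e-03,  1.17380025e-03]), 'ft_force': array([-0.67197282, -0.05253018, -0.24637818]), 'torque': array([-0.00129941,  0.01457398, -0.00915755]), 'grip_width': 1.0009721583622953} -0.0187
[[ 1.    -0.001 -0.   ]
 [ 0.    -0.     1.   ]
 [-0.001 -1.    -0.   ]]
```

View pics/scene0.png

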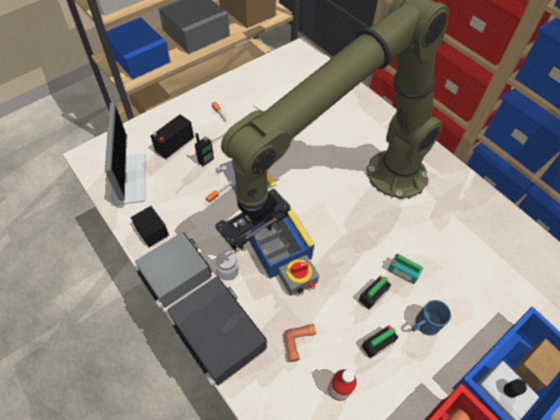

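View pics/side0.png

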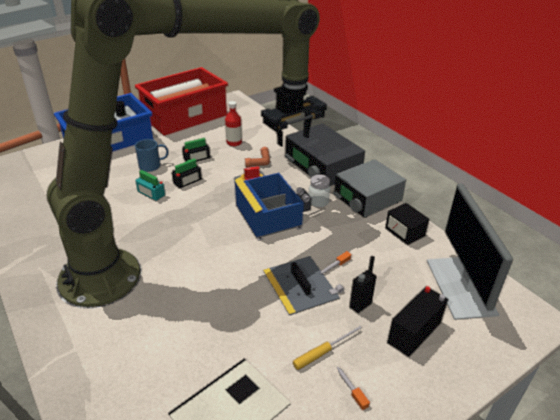

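View pics/wrist0.png

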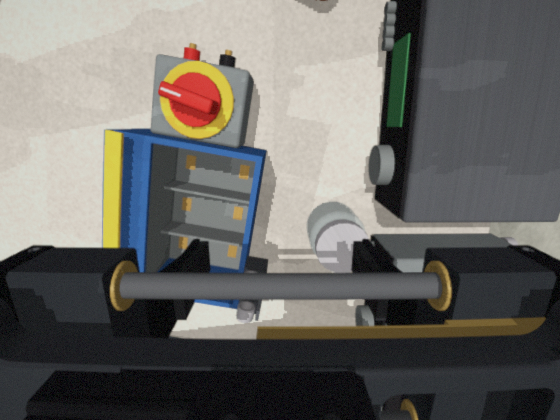

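Scene: box at (280,243) with the isolator at (298,270). There are two green-ribbed packs, at (376,291) and (381,340), and a turquoise look-alike at (405,267). Side: cover at (300,285), candidate pins at (345,257) and (355,395). Wrist: box with its rim and key at (190,100). Next I'll get rough positions.

```bash
python3 - <<'E'
from h import *
sc=load('scene0'); sd=load('side0'); w=load('wrist0')
def p(n,d,px,z): print(n,(onplane(d,[px],z)[0]*1000).round())
for n,px,z in [('packA',(376,290),.078),('packB',(381,340),.078),('turq',(405,267),.078),('pin1',(215,196),.01),('pin2',(217,107),.01),('mug',(432,318),.09)]: p('sc '+n,sc,px,z)
for n,px,z in [('packA',(187,172),.078),('packB',(196,149),.078),('turq',(150,183),.078),('pin1',(347,257),.01),('pin2',(359,397),.01),('cover',(303,283),.005),('radio',(363,290),.05),('sdr',(313,353),.01),('jar',(320,190),.04)]: p('sd '+n,sd,px,z)
print(w['camera_from_world'].round(3))
for im in ['scene0','side0']:
    a=cv2.imread(f'pics/{im}.png'); c=a[80:300,130:330] if im[1]=='c' else a[230:420,240:440]
    cv2.imwrite(f'pics/{im}z.png',cv2.resize(c,None,fx=3.0 if im[1]=='i' else 2.7,fy=3.0 if im[1]=='i' else 2.7,interpolation=cv2.INTER_CUBIC))
E
```

```text
sc packA [426. 295.  78.]
sc packB [520. 410.  78.]
sc turq [302. 296.  78.]
sc pin1 [ 592. -316.   10.]
sc pin2 [ 340. -682.   10.]
sc mug [365. 458.  90.]
sd packA [390. 228.  78.]
sd packB [482. 344.  78.]
sd turq [264. 236.  78.]
sd pin1 [ 613. -326.   10.]
sd pin2 [ 344. -684.   10.]
sd cover [ 451. -335.    5.]
sd radio [ 535. -474.   50.]
sd sdr [ 332. -535.   10.]
sd jar [725. -54.  40.]
[[ 1.    -0.    -0.002 -0.649]
 [-0.     0.961 -0.277  0.034]
 [ 0.002  0.277  0.961 -0.39 ]
 [ 0.     0.     0.     1.   ]]
```

View pics/scene0z.png

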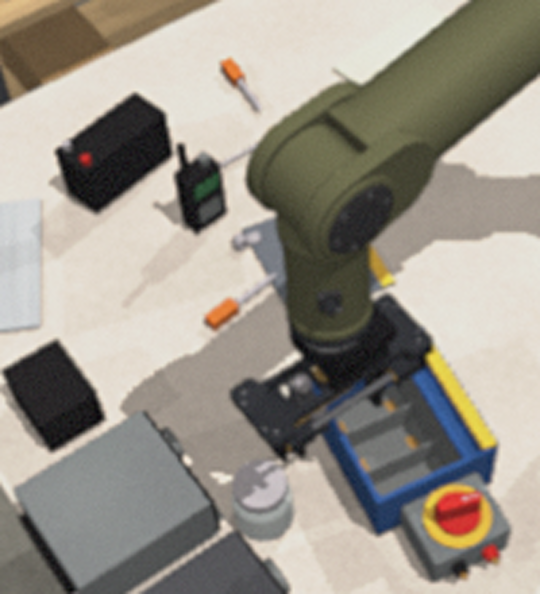

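View pics/side0z.png

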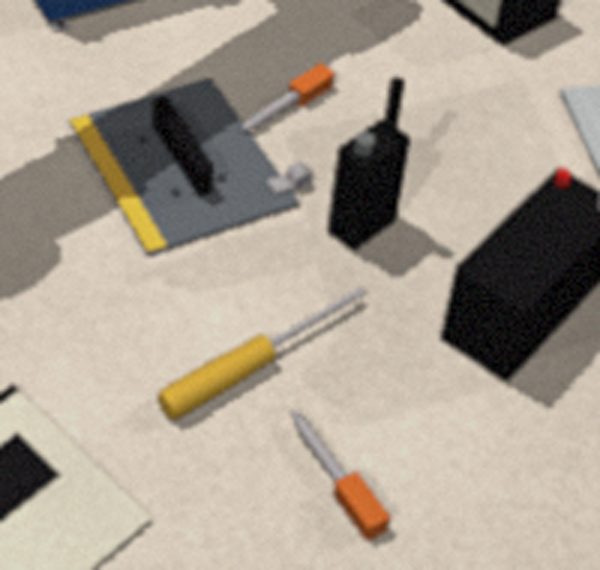

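Pin1 near the cover at about (0.60,-0.32) is the farthest left of the two, so that is the one to take. Now I'll move toward the packs for a wrist view.

drive_tool(increments="-40 -10 40 0 0; -40 -10 40 0 0; -40 -10 40 0 0; -40 -10 40 0 0; -20 -10 40 0 0; 0 0 0 0 0; 0 0 0 0 0")

```text
time: 1.02
position: [0.4702, 0.1992, 0.2723]
tool_rot: [-1.572, 0.0, -0.0]
ft_force: [-0.1, -0.5, -0.1]
grip_width: 0.999
```

```bash
python3 - <<'E'
from h import *
snap('wrist','w1'); snap('scene','sc1'); s=ctrl.get_state(); print(s['position'],s['tool_rot'],s['time'])
E
```

```text
[0.47055946 0.19839978 0.27197119] [-1.57161805e+00  2.55247319e-03 -1.34845868e-03] 1.125
```

View pics/w1.png

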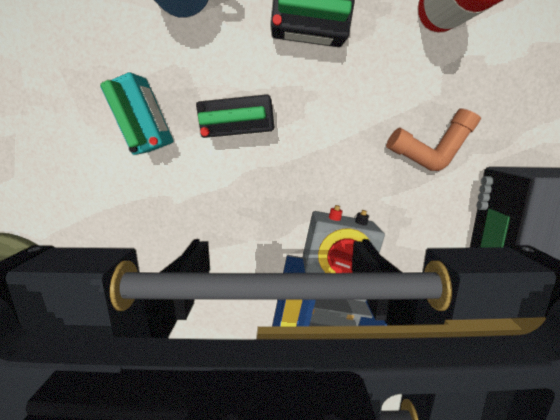

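View pics/sc1.png

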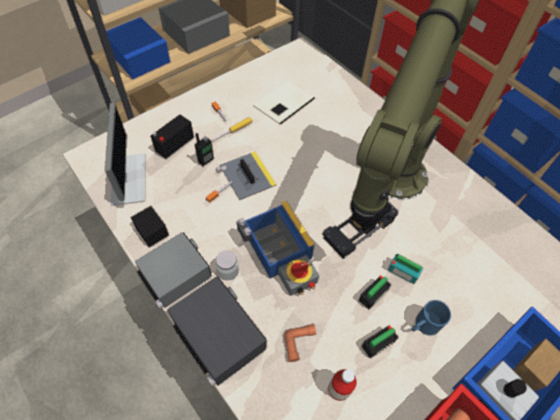

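Wrist view: pack A rib at (230,115), pack B rib at (315,8), turquoise pack at (135,115), elbow at (440,145). The scene view shows only two real packs. I'll measure the ribs.

```bash
cat >> h.py <<'E'
def ribs(d,z=.078,show=True):
    hsv=cv2.cvtColor(d['img'],cv2.COLOR_RGB2HSV)
    m=cv2.inRange(hsv,(52,120,120),(75,255,255))
    cs,_=cv2.findContours(m,cv2.RETR_EXTERNAL,cv2.CHAIN_APPROX_NONE); out=[]
    for c in cs:
        if cv2.contourArea(c)<120: continue
        P=onplane(d,c.reshape(-1,2),z)[:,:2]*1000
        (cx,cy),(a,b),ang=cv2.minAreaRect(P.astype(np.float32))
        if a<b: a,b,ang=b,a,ang-90
        ang=(ang+90)%180-90
        col=d['img'][m>0].mean(0)
        out.append((cx,cy,a,b,ang)); 
        if show: print('rib', c.reshape(-1,2).mean(0).round(), np.round(out[-1],1))
    return out
E
python3 - <<'E'
from h import *
d=load('w1'); ribs(d)
hsv=cv2.cvtColor(d['img'],cv2.COLOR_RGB2HSV)
for p in [(230,115),(230,122),(125,115),(118,110),(315,8)]: print(p,hsv[p[1],p[0]])
c=d['img'][60:170,90:290]; cv2.imwrite('pics/z1.png',cv2.resize(c,None,fx=4,fy=4)[:,:,::-1])
E
```

```text
rib [231. 115.] [412.  287.   77.2  13.    5.3]
rib [119. 113.] [279.2 289.4  76.8  12.7 -70.6]
rib [316.   4.] [5.068e+02 4.005e+02 7.680e+01 1.180e+01 4.000e-01]
(230, 115) [ 69 147 179]
(230, 122) [ 71 145  58]
(125, 115) [ 69 160 129]
(118, 110) [ 69 147 173]
(315, 8) [ 67 160 123]
```

View pics/z1.png

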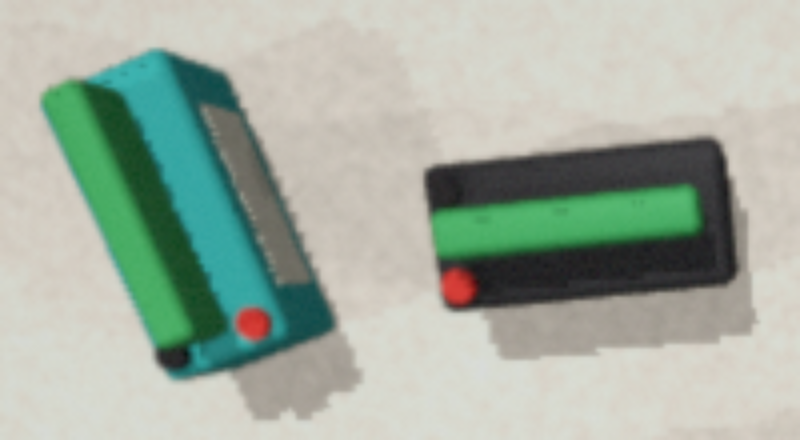

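drive_tool(increments="20 -10 -45 0 0; 20 -10 -45 0 0; 20 -10 -45 0 0; 20 0 -45 0 0; 20 0 -45 0 0; 20 0 -45 0 0; 0 0 0 0 0; 0 0 0 0 0")

```text
time: 2.12
position: [0.5898, -0.0704, 0.3018]
tool_rot: [-1.57, 0.002, -0.0]
ft_force: [0.5, -0.5, 0.6]
grip_width: 0.999
```

```bash
python3 - <<'E'
from h import *
d=snap('wrist','w2'); snap('scene','sc2');snap('side','sd2')
s=ctrl.get_state(); print(s['position'],s['tool_rot'],s['time'])
c=d['img'][0:270,100:460]; cv2.imwrite('pics/z2.png',cv2.resize(c,None,fx=2.2,fy=2.2,interpolation=cv2.INTER_CUBIC)[:,:,::-1])
E
```

```text
[ 0.58983922 -0.06864233  0.30259887] [-1.57028451e+00 -1.53907228e-03  1.55035007e-03] 2.275
```

View pics/z2.png

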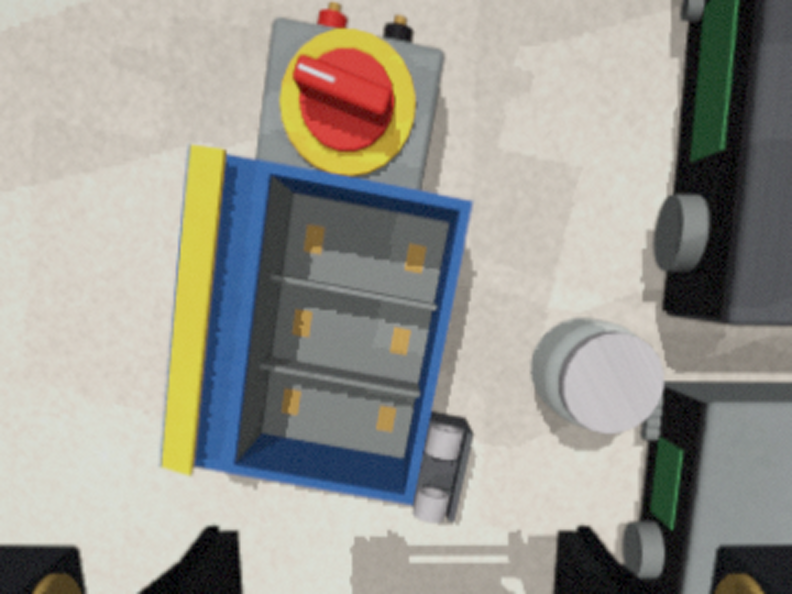

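```bash
cat > fit.py <<'E'
from h import *
from scipy.optimize import least_squares
d=load('w2')
obs=[((74,90,90),(471,203)),((74,-90,90),(409,504)),((-80,90,108),(191,146)),((-80,-90,108),(162,467)),((-57.5,90,108),(226,151)),((-57.5,-90,108),(192,474)),((-55,172,58),(276,18)),((45,172,58),(443,50)),((-5,132,70),(347,101))]
B=np.array([o[0] for o in obs],float); px=np.array([o[1] for o in obs])/2.2+[100,0]
def w(p,B):
    c,s=np.cos(p[2]),np.sin(p[2]); return np.c_[p[0]+c*B[:,0]-s*B[:,1],p[1]+s*B[:,0]+c*B[:,1],B[:,2]]/1000
r=least_squares(lambda p:(proj(d,w(p,B))-px).ravel(),[600,70,-.2],loss='soft_l1')
if __name__=='__main__':
    print(r.x,np.degrees(r.x[2])); print((proj(d,w(r.x,B))-px).round(1))
    im=cv2.resize(d['img'],None,fx=1.4,fy=1.4)[:,:,::-1].copy()
    for q in [(84,-92,100),(84,-76,100),(84,-52,100),(84,-36,100),(-32+0,-84,90),(68,-84,90),(96,-64,102),(-5,132,102),(15,-57,6),(15,0,6),(15,57,6)]:
        u=proj(d,w(r.x,np.array([q],float)))[0]*1.4; cv2.circle(im,tuple(int(v) for v in u),2,(0,255,0),-1)
    cv2.imwrite('pics/fit.png',im[:420])
E
python3 fit.py
```

```text
[542.0158607  -30.61137411 188.30982609] 10789.358275671531
[[ 1.3  0.1]
 [ 1.2  1.5]
 [-3.3 -1.6]
 [-3.8  2.4]
 [ 0.5 -0.3]
 [-0.1  2.3]
 [-1.5 -1.7]
 [ 2.1 -0.3]
 [ 0.   0.3]]
```

View pics/fit.png

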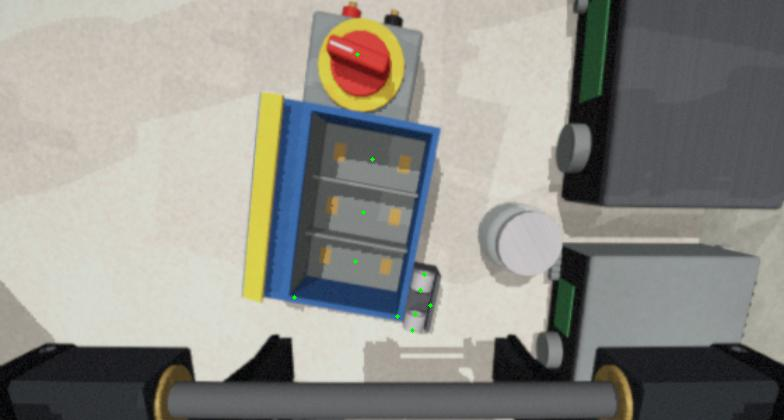

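```bash
python3 - <<'E'
import re
s=open('fit.py').read()
s=s.replace("((-80,90,108),(191,146)),((-80,-90,108),(162,467)),","")
open('fit.py','w').write(s)
E
python3 fit.py
python3 - <<'E'
from h import *
from fit import r,w
print(np.degrees(r.x[2])%360-360)
Q=[(74,90,90),(74,-90,90),(-57.5,90,108),(-57.5,-90,108),(-80,90,0),(-80,-90,0),(74,-90,0),(84,-92,100),(84,-36,100),(-5,132,102),(-55,172,58),(45,172,58)]
for n,x0,y0,x1,y1,f in [('sc2',220,170,340,310,5),('sd2',220,150,340,250,6)]:
    d=load(n); im=cv2.resize(d['img'][y0:y1,x0:x1],None,fx=f,fy=f,interpolation=cv2.INTER_CUBIC)[:,:,::-1].copy()
    for u in proj(d,w(r.x,np.array(Q,float))):
        cv2.circle(im,(int((u[0]+.5-x0)*f),int((u[1]+.5-y0)*f)),3,(0,255,0),-1)
    cv2.imwrite(f'pics/fit_{n}.png',im)
E
```

```text
[541.24488447 -30.47480974 188.30777732] 10789.240889867458
[[ 0.8  0.1]
 [ 0.5  1.5]
 [-0.  -0.5]
 [-0.9  2.1]
 [-1.9 -1.8]
 [ 1.7 -0.3]
 [-0.4  0.2]]
-10.759110132541537
```

View pics/fit_sc2.png

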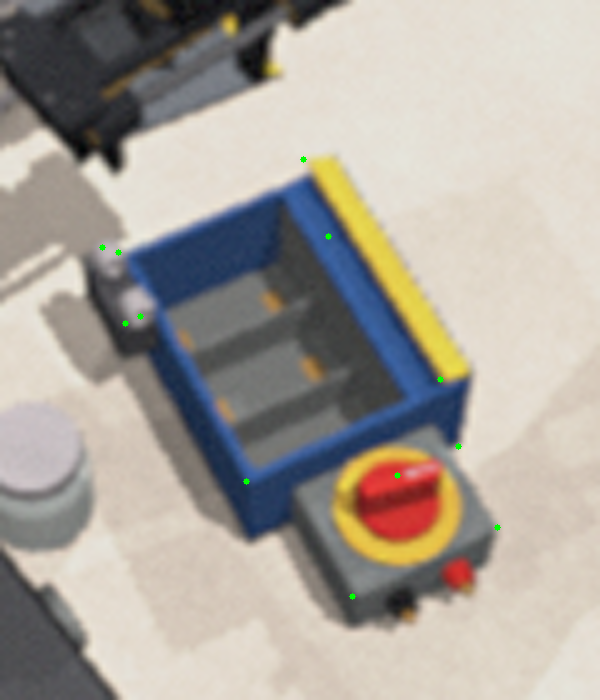

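View pics/fit_sd2.png

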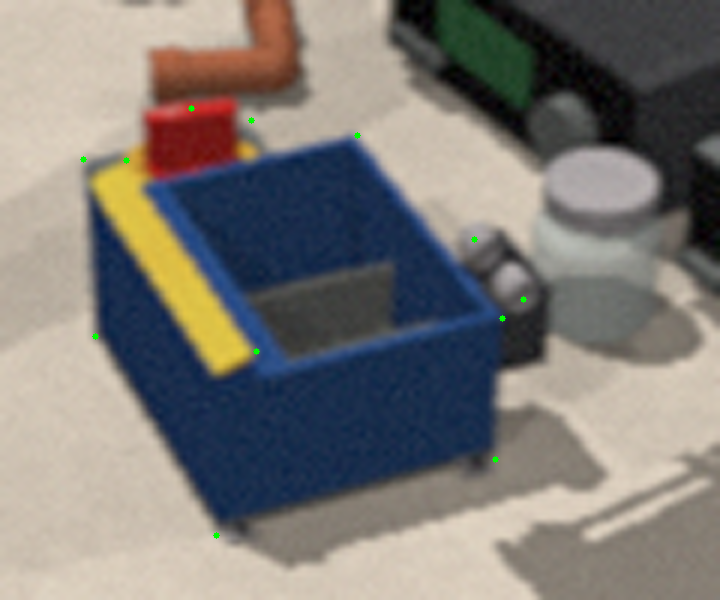

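The overlays agree to about 1–2 px. I'll do a joint three-camera fit that allows small camera offsets.

```bash
cat > fit2.py <<'E'
from h import *
from scipy.optimize import least_squares
import json
obs={'w2':[((74,90,90),(471,203)),((74,-90,90),(409,504)),((-57.5,90,108),(226,151)),((-57.5,-90,108),(192,474)),((-55,172,58),(276,18)),((45,172,58),(443,50)),((-5,132,70),(347,101))],
'sc2':[((74,90,90),(245,480)),((74,-90,90),(126,256)),((-57.5,-90,108),(312,165)),((-57.5,90,108),(442,380)),((-55,172,58),(493,530)),((45,172,58),(351,608)),((74,90,0),(254,540)),((-5,132,102),(400,478))],
'sd2':[((74,90,90),(358,136)),((74,-90,90),(499,316)),((-57.5,-90,108),(255,352)),((-5,132,102),(191,104)),((-80,-90,0),(222,526)),((74,-90,0),(495,455))]}
tr={'w2':lambda p:p/2.2+[100,0]-.3,'sc2':lambda p:p/5+[220,170]-.5,'sd2':lambda p:p/6+[220,150]-.5}
D={k:load(k) for k in obs}
def w(p,B):
    B=np.array(B,float).reshape(-1,3)
    c,s=np.cos(p[2]),np.sin(p[2]); return np.c_[p[0]+c*B[:,0]-s*B[:,1],p[1]+s*B[:,0]+c*B[:,1],B[:,2]]/1000
def res(p,split=False):
    out=[]
    for i,k in enumerate(obs):
        B=[o[0] for o in obs[k]]; px=tr[k](np.array([o[1] for o in obs[k]],float))
        o=p[3+3*i:6+3*i]
        e=proj(D[k],w(p,B)+o/1000)-px; out.append(e)
    if split: return out
    return np.r_[np.concatenate(out).ravel(),p[3:]/2]
if __name__=='__main__':
    r=least_squares(res,np.r_[541,-30,-.188,np.zeros(9)],loss='soft_l1')
    print(r.x.round(2),np.degrees(r.x[2]))
    for e in res(r.x,True): print(e.round(1).tolist())
    json.dump(r.x.tolist(),open('box.json','w'))
E
python3 fit2.py
```

```text
[ 5.4107e+02 -2.9050e+01 -1.9000e-01 -6.1000e-01 -3.5000e-01 -4.1000e+00
 -1.6000e-01  2.5000e-01 -3.6000e-01  8.0000e-01  1.0000e-01  4.6000e-01] -10.87740203362787
[[0.2, -0.0], [0.0, 0.1], [0.6, -0.6], [-0.4, 0.5], [-1.3, -1.2], [1.5, 0.3], [-0.3, 0.5]]
[[0.7, 0.7], [-1.0, -0.4], [-1.3, -0.7], [0.2, 0.4], [1.3, -0.1], [0.6, -1.8], [-1.2, 1.3], [-0.1, -0.1]]
[[-0.2, -0.5], [0.4, -0.0], [0.0, -0.5], [0.1, 0.4], [-1.0, 1.1], [-0.0, 0.3]]
```

drive_tool(increments="-22 18 44 0 0; -22 18 44 0 0; -22 18 44 0 0; -22 18 44 0 0; -22 18 44 0 0; -22 18 44 0 0; -23 18 45 0 0; -23 18 45 0 0; 0 0 0 -10.6 0; 0 0 0 -10.6 0; 0 0 0 -10.6 0; 0 0 0 -10.6 0; 0 0 0 -10.6 0; 0 0 0 -10.6 0; 0 0 0 -10.6 0; 0 0 0 -10.6 0; 0 0 0 -10.6 0; 0 0 0 0 0")

```text
time: 4.53
position: [0.4114, 0.2846, 0.1588]
tool_rot: [-1.164, -1.279, 1.278]
ft_force: [-0.1, 0.1, 0.6]
grip_width: 0.998
```

```bash
cat >> h.py <<'E'
import json
def bw(b):
    p=json.load(open('box.json')); c,s=np.cos(p[2]),np.sin(p[2]); b=np.array(b,float)
    return np.array([p[0]+c*b[0]-s*b[1],p[1]+s*b[0]+c*b[1],b[2]])
def st():
    s=ctrl.get_state(); M=R.from_rotvec(s['tool_rot']).as_matrix()
    print('t',round(s['time'],2),'pos',(s['position']*1000).round(1),'phi',round(float(np.degrees(np.arctan2(M[1,0],M[0,0]))),2),'down',M[:,1].round(3),'F',s['ft_force'].round(1),'T',s['torque'].round(2),'w',round(s['grip_width']*87,1),'q7',s['joint_positions'][[0,6]].round(2))
    return s,M
def move_to(t,phi=None):
    s,M=st(); d=M.T@(np.array(t,float)-s['position']*1000); print('tool shift mm',d.round(1))
E
python3 - <<'E'
from h import *
d=snap('wrist','w3'); ribs(d,.074); move_to([412,287,54])
E
```

```text
rib [283. 213.] [411.  287.1  77.8  12.1   5.2]
rib [305.  50.] [277.4 289.5  78.8  12.7 -70.5]
t 4.58 pos [411.5 284.5 158.8] phi 95.28 down [ 0.001  0.    -1.   ] F [-0.5  0.1 -0.4] T [ 0.11 -0.09 -0.  ] w 87.0 q7 [-0.28  0.98]
tool shift mm [  2.4 104.8  -0.7]
```

View pics/w3.png

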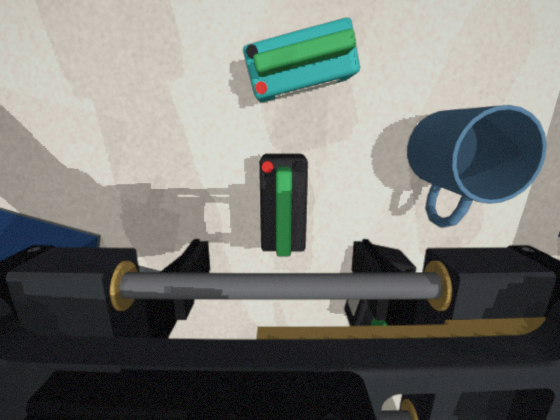

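Rib A at (283,213) lies centred between the fingers and measures (411,287) at 5.2°. Descending and gripping.

drive_tool(increments="2.4 35 0 0 0; 0 35 0 0 0; 0 20 0 0 0; 0 15 0 0 0; 0 0 0 0 0; 0 0 0 0 255; 0 0 0 0 255; 0 0 0 0 255; 0 0 0 0 255; 0 0 0 0 255; 0 -30 0 0 255; 0 -50 0 0 255; 0 -50 0 0 255; 0 0 0 0 255", squeeze=40)

```text
time: 6.32
position: [0.4141, 0.2882, 0.188]
tool_rot: [-1.166, -1.286, 1.272]
ft_force: [0.1, -0.1, -1.1]
grip_width: 0.061
```

```bash
python3 - <<'E'
from h import *
d=snap('wrist','w4'); b=bw([15,57,6]); print(b); move_to([b[0],b[1],185])
E
```

```text
[566.55476589  24.091826     6.        ]
t 6.38 pos [412.8 287.1 185.5] phi 95.4 down [ 0.004  0.002 -1.   ] F [-0.4 -0.1 -0.5] T [ 0.11  0.04 -0.05] w 3.7 q7 [-0.27  0.99]
tool shift mm [-276.3    0.5 -128.3]
```

View pics/w4.png

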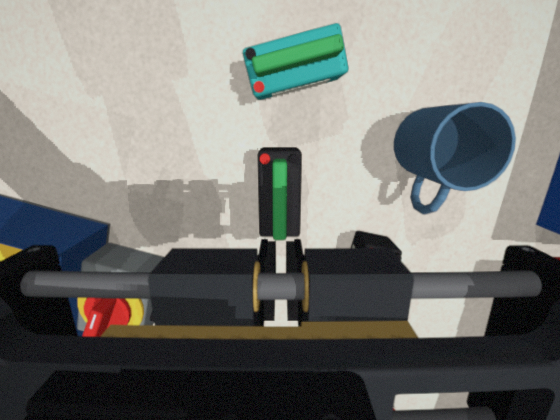

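The fingers closed too slowly: they shut during the lift, and the pack is still at (280,195). I'll reopen, descend and allow more closing time.

drive_tool(increments="0 0 0 0 150; 0 0 0 0 150; 0 0 0 0 150; 0 0 0 0 150; 0 0 0 0 150; 0 0 0 0 150")

```text
time: 7.12
position: [0.4118, 0.2864, 0.1835]
tool_rot: [-1.163, -1.278, 1.278]
ft_force: [0.1, 0.6, 0.1]
grip_width: 0.41
```

```bash
python3 - <<'E'
from h import *
d=snap('wrist','w5'); ribs(d,.074); move_to([411.5,287,54])
E
```

```text
rib [281. 204.] [410.8 286.8  78.2  12.3   5.4]
rib [300.  56.] [277.3 289.8  79.   12.7 -70.4]
t 7.17 pos [411.8 286.4 183.6] phi 95.4 down [ 0. -0. -1.] F [ 0.1  0.4 -0.4] T [ 0.1  -0.02 -0.07] w 35.7 q7 [-0.27  0.99]
tool shift mm [  0.6 129.6   0.2]
```

drive_tool(increments="0 45 0 0 150; 0 45 0 0 150; 0 25 0 0 150; 0 14 0 0 150; 0 0 0 0 150; 0 0 0 0 255; 0 0 0 0 255; 0 0 0 0 255; 0 0 0 0 255; 0 0 0 0 255; 0 0 0 0 255; 0 0 0 0 255", squeeze=40)

```text
time: 8.68
position: [0.4123, 0.2869, 0.0552]
tool_rot: [-1.163, -1.28, 1.277]
ft_force: [-0.4, 1.5, 4.1]
grip_width: 0.153
```

Gripped (13 mm). Lifting and carrying to bay 2.

drive_tool(increments="0 -20 0 0 255; 0 -40 0 0 255; 0 -40 0 0 255; 0 -35 0 0 255; -39.5 0 -18.3 0 255; -39.5 0 -18.3 0 255; -39.5 0 -18.3 0 255; -39.5 0 -18.3 0 255; -39.5 0 -18.3 0 255; -39.5 0 -18.3 0 255; -39.5 0 -18.3 0 255; 0 0 0 8.2 255; 0 0 0 8.1 255; 0 0 0 0 255; 0 0 0 0 255")

```text
time: 10.55
position: [0.5646, 0.0231, 0.1885]
tool_rot: [-1.291, -1.068, 1.071]
ft_force: [0.1, 0.2, -3.7]
grip_width: 0.155
```

```bash
python3 - <<'E'
from h import *
d=snap('wrist','w6'); b=bw([15,57,6]); move_to([b[0],b[1],62])
E
```

```text
t 10.6 pos [564.8  23.1 188.9] phi 79.22 down [-0.001 -0.    -1.   ] F [-0.4  0.4 -5.1] T [ 0.08 -0.01  0.03] w 13.3 q7 [0.01 1.28]
tool shift mm [  1.3 126.9  -1.7]
```

View pics/w6.png

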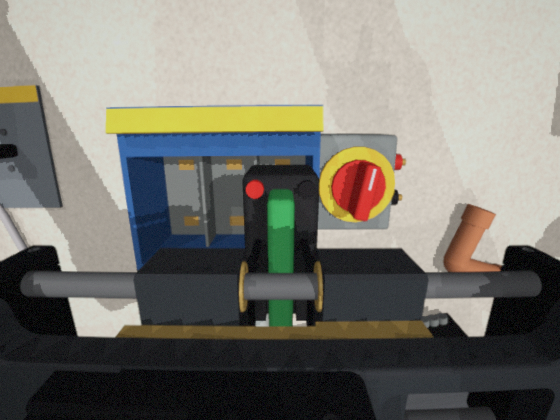

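The pack is held level and parallel to the bay. Lowering it.

drive_tool(increments="1 30 -1.5 0 255; 0 25 0 0 255; 0 15 0 0 255; 0 15 0 0 255; 0 10 0 0 255; 0 10 0 0 255; 0 5 0 0 255; 0 5 0 0 255; 0 5 0 0 255; 0 3 0 0 255; 0 0 0 0 255")

```text
time: 11.98
position: [0.5669, 0.0238, 0.0663]
tool_rot: [-1.293, -1.068, 1.068]
ft_force: [0.0, 0.1, -4.8]
grip_width: 0.156
```

```bash
python3 - <<'E'
from h import *
b=bw([15,57,6]); move_to([b[0],b[1],62])
E
```

```text
t 11.97 pos [566.9  23.8  66.3] phi 79.1 down [-0. -0. -1.] F [ 0.   0.1 -4.8] T [ 0.1  -0.08  0.05] w 13.6 q7 [0.01 1.26]
tool shift mm [0.2 4.3 0.3]
```

drive_tool(increments="0 3 0 0 255; 0 2 0 0 255; 0 0 0 0 255; 0 0 0 0 195; 0 0 0 0 195; 0 0 0 0 195; 0 0 0 0 195; 0 -20 0 0 195; 0 -40 0 0 195; 0 -50 0 0 195; 0 -20 0 0 150; 0 0 0 0 150")

```text
time: 13.48
position: [0.5683, 0.024, 0.1936]
tool_rot: [-1.296, -1.071, 1.066]
ft_force: [-0.0, -0.0, -1.2]
grip_width: 0.368
```

```bash
python3 - <<'E'
from h import *
d=snap('wrist','w7'); snap('scene','sc7'); ribs(d,.08); b=bw([15,57,6]); print(b); move_to([506.8,400.5,170])
print(ribs(load('sc7')))
E
```

```text
rib [280. 201.] [564.8  24.   76.8  12.4 -11.3]
[566.55476589  24.091826     6.        ]
t 13.57 pos [566.4  23.8 190.5] phi 79.1 down [-0.001 -0.    -1.   ] F [ 0.1 -0.5 -0.4] T [ 0.09 -0.05 -0.  ] w 34.2 q7 [0.01 1.28]
tool shift mm [358.6  20.6 129.7]
[]
```

View pics/w7.png

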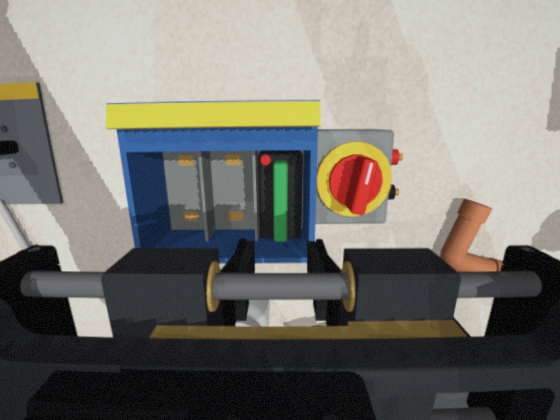

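View pics/sc7.png

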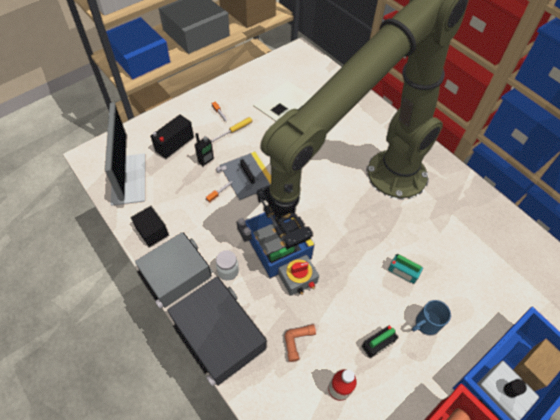

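Pack A sits in bay 2, rib at (280,201). On to pack B.

drive_tool(increments="44.8 0 16.2 0 150; 44.8 0 16.2 0 150; 44.8 0 16.2 0 150; 44.8 0 16.2 0 150; 44.8 0 16.2 0 150; 44.8 0 16.2 0 150; 44.8 0 16.2 0 150; 44.8 0 16.2 0 150; 0 0 0 -5.7 150; 0 0 0 -5.6 150; 0 0 0 0 150; 0 0 0 0 150")

```text
time: 15.08
position: [0.5072, 0.3998, 0.1904]
tool_rot: [-1.206, -1.211, 1.214]
ft_force: [0.0, -0.1, 0.3]
grip_width: 0.413
```

```bash
python3 - <<'E'
from h import *
d=snap('wrist','w8'); r=ribs(d,.074); s,M=st()
for x in r: print(M.T@(np.array([x[0],x[1],54])-s['position']*1000))
print(onplane(load('w1'),[(440,15)],0.0))
E
```

```text
rib [287. 204.] [506.6 405.5  78.5  13.   -6.9]
t 15.12 pos [507.4 399.9 190.7] phi 90.31 down [-0.001 -0.001 -1.   ] F [ 1.1 -0.1 -0.1] T [ 0.1  -0.06 -0.02] w 35.7 q7 [-0.42  0.78]
[  5.78109837 136.73998985   0.59692373]
[[0.68378897 0.4204001  0.        ]]
```

View pics/w8.png

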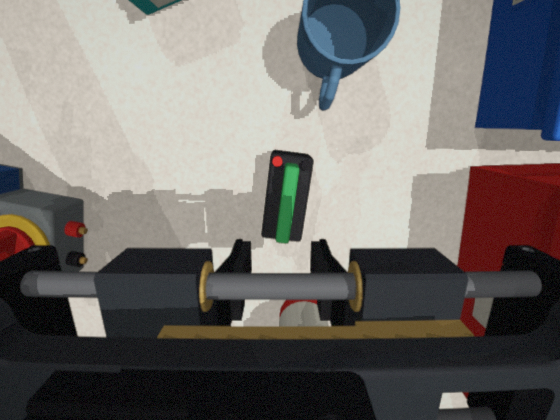

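```bash
python3 - <<'E'
from h import *
d=load('w8')
for z in (0,.08,.12,.15): print(z,onplane(d,[(470,170),(458,245),(480,125)],z)[:, :2].round(3).tolist())
sd=load('sd2');sc=load('sc2')
a=sd['img'][60:180,40:260]; cv2.imwrite('pics/z8.png',cv2.resize(a,None,fx=3.5,fy=3.5)[:,:,::-1])
a=sc['img'][280:420,300:560]; cv2.imwrite('pics/z9.png',cv2.resize(a,None,fx=3,fy=3)[:,:,::-1])
E
```

```text
0 [[0.48, 0.633], [0.58, 0.635], [0.427, 0.636]]
0.08 [[0.469, 0.58], [0.546, 0.581], [0.428, 0.582]]
0.12 [[0.464, 0.553], [0.529, 0.555], [0.428, 0.555]]
0.15 [[0.459, 0.533], [0.517, 0.535], [0.429, 0.535]]
```

View pics/z8.png

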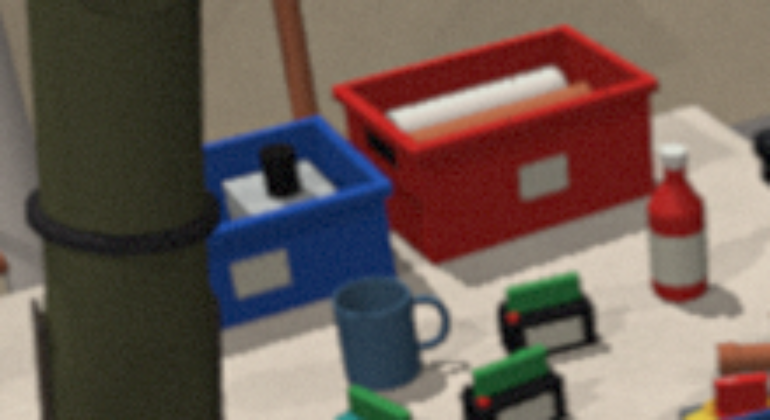

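View pics/z9.png

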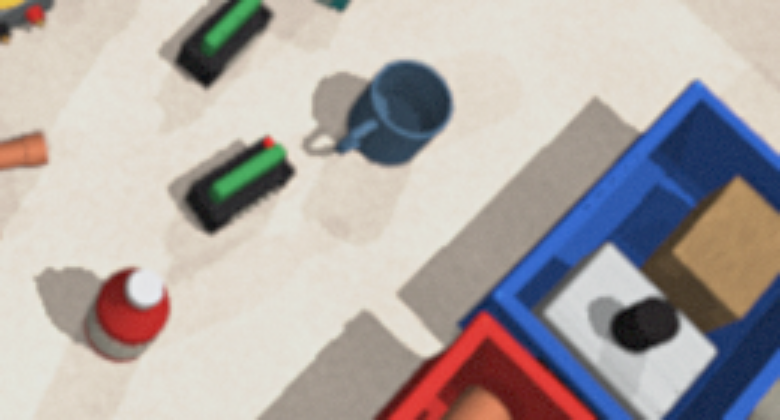

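Crate wall is at y≥0.52 and the gripper's reach is ~0.504, so it clears. Descending on B.

drive_tool(increments="0 0 0 7.2 150; 5.5 40 1.5 0 150; 0 45 0 0 150; 0 30 0 0 150; 0 14 0 0 150; 0 7 0 0 150; 0 0 0 0 150; 0 0 0 0 255; 0 0 0 0 255; 0 0 0 0 255; 0 0 0 0 255; 0 0 0 0 255; 0 0 0 0 255; 0 0 0 0 255", squeeze=40)

```text
time: 16.88
position: [0.5069, 0.4061, 0.0561]
tool_rot: [-1.263, -1.122, 1.121]
ft_force: [0.1, 0.0, 5.7]
grip_width: 0.16
```

```bash
python3 - <<'E'
from h import *
b=bw([15,0,6]); print(b); move_to([b[0],b[1],190])
E
```

```text
[555.7984022  -31.88406738   6.        ]
t 16.88 pos [506.9 406.1  56.1] phi 83.2 down [ 0.001  0.    -1.   ] F [0.1 0.  5.7] T [-0.12  0.04  0.04] w 14.0 q7 [-0.45  0.62]
tool shift mm [-429.  -134.  -100.5]
```

drive_tool(increments="0 -20 0 0 255; 0 -40 0 0 255; 0 -40 0 0 255; 0 -34 0 0 255; -42.9 0 -10 0 255; -42.9 0 -10 0 255; -42.9 0 -10 0 255; -42.9 0 -10 0 255; -42.9 0 -10 0 255; -42.9 0 -10 0 255; -42.9 0 -10 0 255; -42.9 0 -10 0 255; -42.9 0 -10 0 255; -42.9 0 -10 0 255; 0 0 0 4.1 255; 0 0 0 0 255; 0 0 0 0 255")

```text
time: 19.0
position: [0.5549, -0.0308, 0.1895]
tool_rot: [-1.291, -1.07, 1.07]
ft_force: [-0.1, 0.1, -3.6]
grip_width: 0.156
```

```bash
python3 - <<'E'
from h import *
snap('wrist','w9'); b=bw([15,0,6]); move_to([b[0],b[1],63])
E
```

```text
t 19.05 pos [555.  -30.7 189.5] phi 79.26 down [-0.  0. -1.] F [ 0.2  0.7 -4.6] T [ 0.07 -0.08  0.01] w 13.4 q7 [0.09 1.38]
tool shift mm [ -1.  126.5  -1.1]
```

View pics/w9.png

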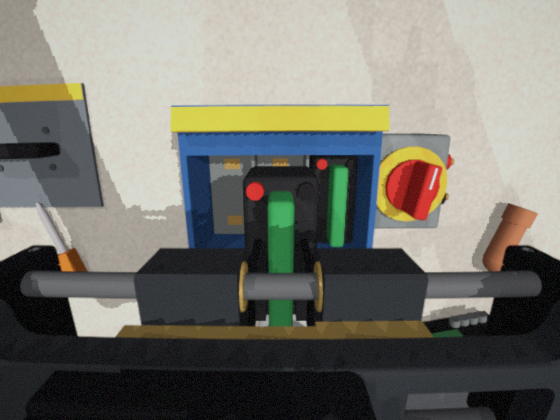

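drive_tool(increments="-1 30 -1 0 255; 0 25 0 0 255; 0 15 0 0 255; 0 15 0 0 255; 0 10 0 0 255; 0 10 0 0 255; 0 7 0 0 255; 0 5 0 0 255; 0 4 0 0 255; 0 3 0 0 255; 0 2 0 0 255; 0 0 0 0 255")

```text
time: 20.55
position: [0.556, -0.0331, 0.0635]
tool_rot: [-1.293, -1.068, 1.068]
ft_force: [-0.6, 0.2, -4.3]
grip_width: 0.157
```

drive_tool(increments="0 1.5 0 0 255; 0 0 0 0 180; 0 0 0 0 180; 0 0 0 0 180; 0 0 0 0 180; 0 -20 0 0 180; 0 -40 0 0 180; 0 -50 0 0 180; 0 -50 0 0 150; 0 0 0 0 150; 0 0 0 0 150")

```text
time: 21.92
position: [0.5556, -0.0331, 0.2216]
tool_rot: [-1.293, -1.068, 1.068]
ft_force: [-0.7, -0.1, 0.4]
grip_width: 0.403
```

```bash
python3 - <<'E'
from h import *
snap('wrist','w10'); snap('scene','sc10'); snap('side','sd10'); st(); ribs(load('w10'),.08)
sd=load('sd10')
a=sd['img'][230:330,240:380]; cv2.imwrite('pics/z10.png',cv2.resize(a,None,fx=5.5,fy=5.5,interpolation=cv2.INTER_CUBIC)[:,:,::-1])
E
```

```text
t 22.07 pos [555.  -33.  220.3] phi 79.1 down [-0.003  0.    -1.   ] F [ 0.1 -0.2 -0.2] T [ 0.11 -0.04  0.04] w 35.6 q7 [0.09 1.38]
rib [280. 197.] [555.4 -33.5  77.4  11.9 -11.2]
rib [335. 197.] [565.9  23.9  78.5  12.9 -10.9]
```

View pics/w10.png

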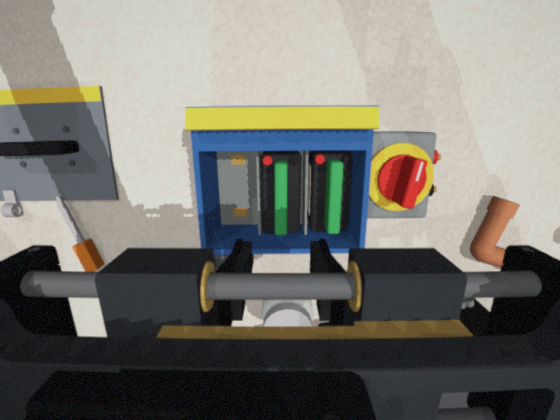

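View pics/z10.png

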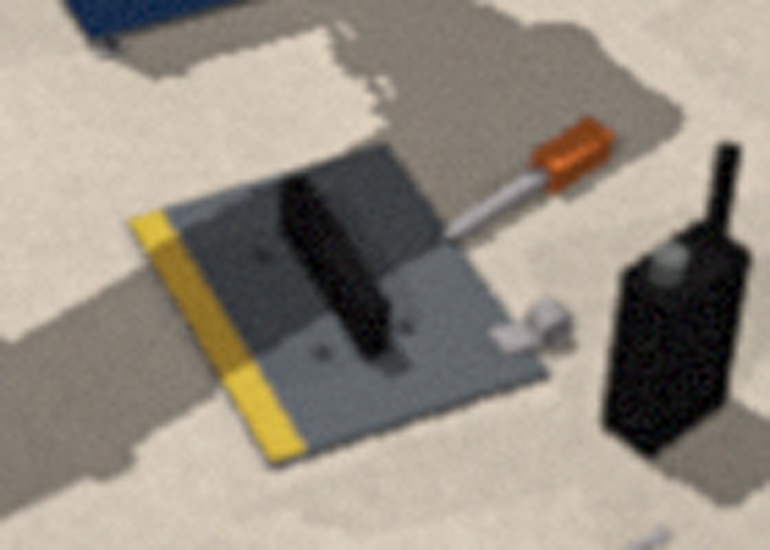

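Both packs are in bays 1 and 2 (ribs (280,197), (335,197)). The cover lies flat with its rib up, and the pin tip is just off its back edge. Moving above the cover.

drive_tool(increments="-44.7 -5 3.8 0 150; -44.7 -5 3.8 0 150; -44.7 -5 3.8 0 150; -44.7 -5 3.8 0 150; -44.7 -5 3.8 0 150; -44.7 -5 3.8 0 150; -44.7 0 3.8 0 120; 0 0 0 10 120; 0 0 0 10 120; 0 0 0 10 120; 0 0 0 10 120; 0 0 0 10 120; 0 0 0 10 120; 0 0 0 10 120; 0 0 0 10 120; 0 0 0 10 120; 0 0 0 0 120; 0 0 0 0 120")

```text
time: 24.32
position: [0.4705, -0.3351, 0.2514]
tool_rot: [-1.565, 0.148, -0.146]
ft_force: [-0.6, 0.2, -0.5]
grip_width: 0.527
```

```bash
python3 - <<'E'
from h import *
d=snap('wrist','w11'); st(); 
a=d['img'][0:290,80:480]; cv2.imwrite('pics/z11.png',cv2.resize(a,None,fx=2,fy=2,interpolation=cv2.INTER_CUBIC)[:,:,::-1])
E
```

```text
t 24.38 pos [ 470.5 -335.2  251.6] phi -10.77 down [-0.001  0.    -1.   ] F [ 0.8  0.4 -0. ] T [-0.06 -0.   -0.03] w 45.9 q7 [0.32 0.42]
```

View pics/z11.png

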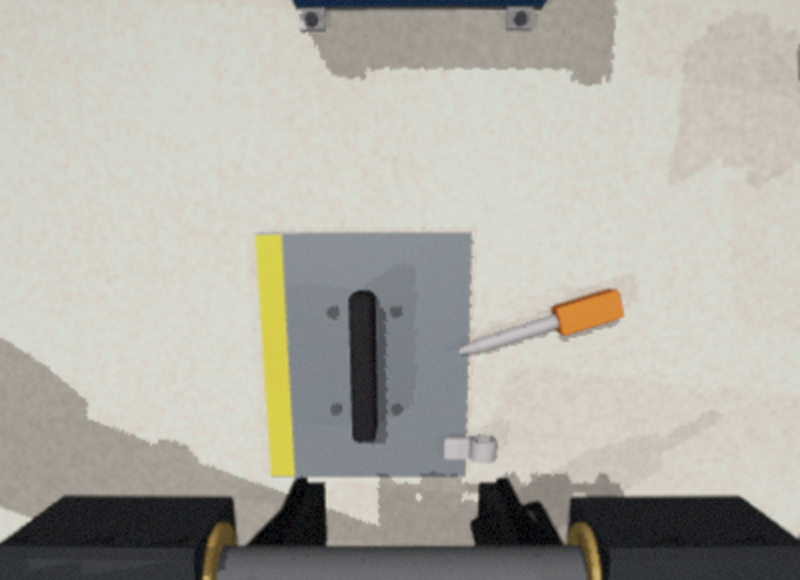

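```bash
python3 - <<'E'
from h import *
d=load('w11')
q=np.array([(256,234),(471,233),(465,475),(272,477)],float)/2+[80,0]-.25
P=onplane(d,q,.001)*1000; print(P.round(1)); 
print(np.linalg.norm(np.roll(P,-1,0)-P,axis=1).round(1), P.mean(0).round(1))
for a,b in [(3,0),(2,1)]: v=P[b]-P[a]; print('y ang',np.degrees(np.arctan2(v[1],v[0])))
for a,b in [(0,1),(3,2)]: v=P[b]-P[a]; print('x ang',np.degrees(np.arctan2(v[1],v[0])))
m=(cv2.cvtColor(d['img'],cv2.COLOR_RGB2HSV)[...,2]<60).astype(np.uint8); m[240:]=0;m[:130]=0;m[:,:200]=0;m[:,320:]=0
cs,_=cv2.findContours(m,cv2.RETR_EXTERNAL,cv2.CHAIN_APPROX_NONE); c=max(cs,key=cv2.contourArea)
for z in (.037,.041): 
    X=(onplane(d,c.reshape(-1,2),z)[:,:2]*1000).astype(np.float32); print(cv2.minAreaRect(X))
# pin
hsv=cv2.cvtColor(d['img'],cv2.COLOR_RGB2HSV); m=cv2.inRange(hsv,(5,150,120),(18,255,255)); cs,_=cv2.findContours(m,cv2.RETR_EXTERNAL,cv2.CHAIN_APPROX_NONE)
for c in cs:
    if cv2.contourArea(c)>50: X=(onplane(d,c.reshape(-1,2),.017)[:,:2]*1000).astype(np.float32); print('pin',c.reshape(-1,2).mean(0),cv2.minAreaRect(X))
t=onplane(d,np.array([(460,351)])/2+[80,0],.007)*1000; print('tip',t)
E
```

```text
[[ 389.2 -230.5    1. ]
 [ 532.6 -257.3    1. ]
 [ 501.  -429.8    1. ]
 [ 356.6 -404.2    1. ]]
[145.9 175.3 146.6 176.7] [ 444.9 -330.5    1. ]
y ang 79.38792440695124
y ang 79.60737205537613
x ang -10.585740177446581
x ang -10.042076507754754
((445.8116149902344, -329.0983581542969), (98.70397186279297, 16.818470001220703), 79.72348022460938)
((446.2232971191406, -328.37396240234375), (97.6534194946289, 16.639434814453125), 79.72345733642578)
pin [373.47058824 155.52941176] ((600.783203125, -322.1485290527344), (44.45734786987305, 20.62824058532715), 6.965326309204102)
tip [[ 512.20514179 -334.93444926    7.        ]]
```

Cover centre is (445.5,−330) at −10.4°, and the pin tip just overlaps its back edge. So after gripping I'll raise it a hair, slide it away from the pin, then lift.

```bash
python3 - <<'E'
from h import *
move_to([445.7,-329.5,11])
E
```

```text
t 24.38 pos [ 470.5 -335.2  251.6] phi -10.77 down [-0.001  0.    -1.   ] F [ 0.8  0.4 -0. ] T [-0.06 -0.   -0.03] w 45.9 q7 [0.32 0.42]
tool shift mm [-25.3 240.6   0.9]
```

drive_tool(increments="-25.3 0 1 -0.4 120; 0 50 0 0 120; 0 50 0 0 120; 0 50 0 0 120; 0 45 0 0 120; 0 25 0 0 120; 0 12 0 0 120; 0 8.5 0 0 120; 0 0 0 0 120; 0 0 0 0 255; 0 0 0 0 255; 0 0 0 0 255; 0 0 0 0 255; 0 0 0 0 255; 0 0 0 0 255; 0 0 0 0 255; 0 0 0 0 255", squeeze=40)

```text
time: 26.5
position: [0.4458, -0.3295, 0.0118]
tool_rot: [-1.566, 0.144, -0.144]
ft_force: [-3.8, 0.6, 4.3]
grip_width: 0.182
```

```bash
python3 - <<'E'
from h import *
st()
E
```

```text
t 26.5 pos [ 445.8 -329.5   11.8] phi -10.5 down [-0.  0. -1.] F [-3.8  0.6  4.3] T [0.22 0.72 0.03] w 15.8 q7 [0.36 0.49]
```

drive_tool(increments="0 -1 0 0 255; 0 -0.7 0 0 255; 0 0 0 0 255; -6 0 0 0 255; -8 0 0 0 255; -10 0 0 0 255; -6 0 0 0 255; 0 -30 0 0 255; 0 -50 0 0 255; 0 -50 0 0 255; 0 -40 0 0 255; 0 -40 0 0 255; 0 0 0 0 255; 0 0 0 0 255")

```text
time: 28.25
position: [0.4157, -0.3236, 0.2219]
tool_rot: [-1.565, 0.145, -0.143]
ft_force: [0.6, 0.5, -4.3]
grip_width: 0.18
```

```bash
python3 - <<'E'
from h import *
snap('wrist','w12'); snap('side','sd12'); b=bw([21,0,0]);print(b); move_to([b[0],b[1],220])
E
```

```text
[561.6906015  -33.01631619   0.        ]
t 28.35 pos [ 415.4 -323.3  221.1] phi -10.5 down [-0.003  0.002 -1.   ] F [ 0.5 -0.1 -3.8] T [ 0.01  0.02 -0.03] w 15.6 q7 [0.33 0.44]
tool shift mm [ 90.9   1.2 312.1]
```

View pics/w12.png

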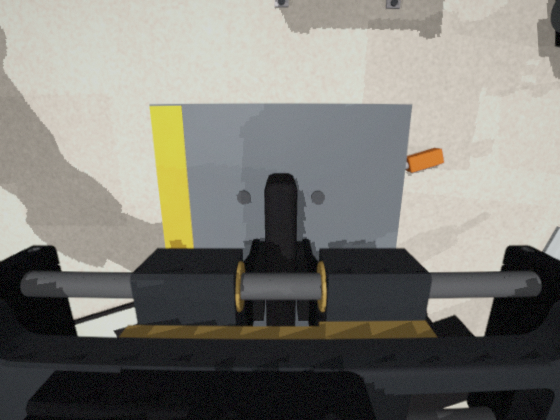

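View pics/sd12.png

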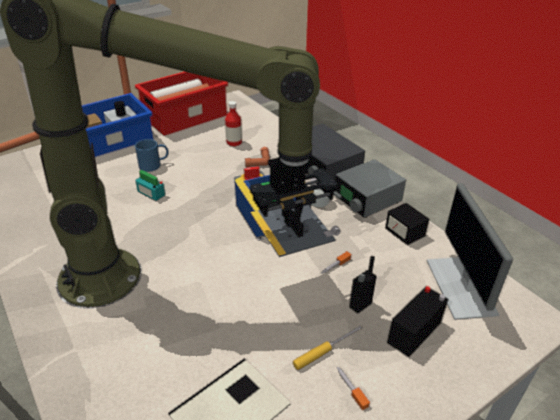

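drive_tool(increments="11.4 0 39 0 255; 11.4 0 39 0 255; 11.4 0 39 0 255; 11.4 0 39 0 255; 11.4 0 39 0 255; 11.4 0 39 0 255; 11.4 0 39 0 255; 11.1 0 39 0.4 255; 0 30 0 0 255; 0 25 0 0 255; 0 0 0 0 255; 0 0 0 0 255")

```text
time: 29.85
position: [0.5629, -0.034, 0.1684]
tool_rot: [-1.566, 0.15, -0.15]
ft_force: [-0.4, 0.9, -3.7]
grip_width: 0.18
```

```bash
python3 - <<'E'
from h import *
d=load('w12'); P=onplane(d,[(150,105),(411,104)],.2105)*1000; print(P, np.linalg.norm(P[0]-P[1]))
M=np.array([415.4,-323.3]); ph=np.radians(-10.5); ex=np.array([np.cos(ph),np.sin(ph)]); ey=np.array([-ex[1],ex[0]])
for p in P: print((p[:2]-M)@ex,(p[:2]-M)@ey)
snap('wrist','w13'); snap('side','sd13'); snap('scene','sc13'); b=bw([21,0,0]); move_to([b[0],b[1],123])
for n,x0,y0,x1,y1,f in [('sc13',200,150,360,310,4.5),('sd13',210,140,370,260,5)]:
    im=load(n)['img'][y0:y1,x0:x1]; cv2.imwrite(f'pics/{n}z.png',cv2.resize(im,None,fx=f,fy=f,interpolation=cv2.INTER_CUBIC)[:,:,::-1])
E
```

```text
[[ 358.40940661 -224.17330866  210.5       ]
 [ 504.30518549 -250.70807356  210.5       ]] 148.28915011550816
-74.10068531937941 87.08109499438302
74.18763207814723 87.5780511193188
t 30.0 pos [563.6 -34.  169.5] phi -10.91 down [ 0.002  0.    -1.   ] F [ 0.8 -0.6 -3.6] T [-0.03  0.01 -0.01] w 15.9 q7 [ 0.   -0.18]
tool shift mm [-2.1 46.5  0.6]
```

View pics/w13.png

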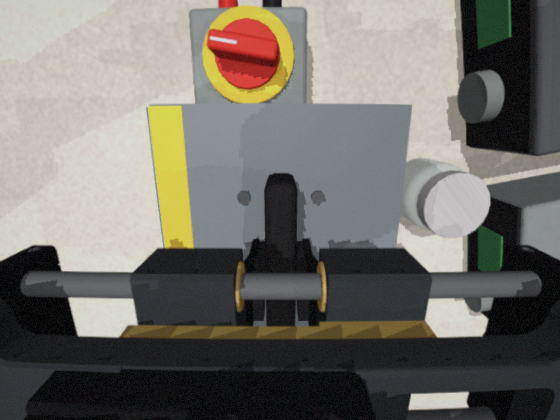

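View pics/sd13z.png

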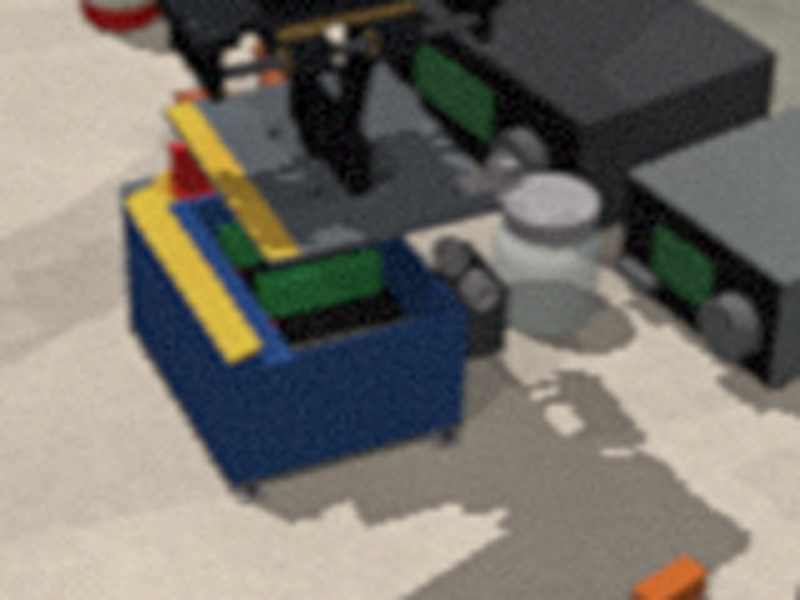

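Cover is centred on the TCP and hovers over the box, front edge behind the lip's free edge. Lowering to just above the knuckles.

drive_tool(increments="-2 15 0.5 0 255; 0 15 0 0 255; 0 10 0 0 255; 0 4 0 0 255; 0 0 0 0 255; 0 0 0 0 255")

```text
time: 30.75
position: [0.5614, -0.033, 0.1248]
tool_rot: [-1.566, 0.149, -0.15]
ft_force: [0.6, -0.3, -3.1]
grip_width: 0.181
```

```bash
python3 - <<'E'
from h import *
b=bw([21,0,0]); move_to([b[0],b[1],121])
E
```

```text
t 30.75 pos [561.4 -33.  124.8] phi -10.9 down [ 0.001 -0.    -1.   ] F [ 0.6 -0.3 -3.1] T [0.05 0.07 0.02] w 15.8 q7 [ 0.   -0.18]
tool shift mm [0.3 3.8 0.1]
```

Now low squeeze and lower in steps so the front can tilt down.

drive_tool(increments="0 1.5 0 0 255; 0 1.5 0 0 255; 0 1.5 0 0 255; 0 1.5 0 0 255; 0 0 0 0 255", squeeze=6)

```text
time: 31.38
position: [0.561, -0.0326, 0.1184]
tool_rot: [-1.565, 0.149, -0.149]
ft_force: [-1.1, 1.2, -1.9]
grip_width: 0.186
```

```bash
python3 - <<'E'
from h import *
st()
for n,x0,y0,x1,y1,f in [('side',210,140,370,260,5)]:
    im=snap(n,'sd14')['img'][y0:y1,x0:x1]; cv2.imwrite(f'pics/sd14z.png',cv2.resize(im,None,fx=f,fy=f,interpolation=cv2.INTER_CUBIC)[:,:,::-1])
E
```

```text
t 31.38 pos [561.  -32.6 118.4] phi -10.88 down [ 0.  0. -1.] F [-1.1  1.2 -1.9] T [0.17 0.17 0.08] w 16.2 q7 [ 0.   -0.18]
```

View pics/sd14z.png

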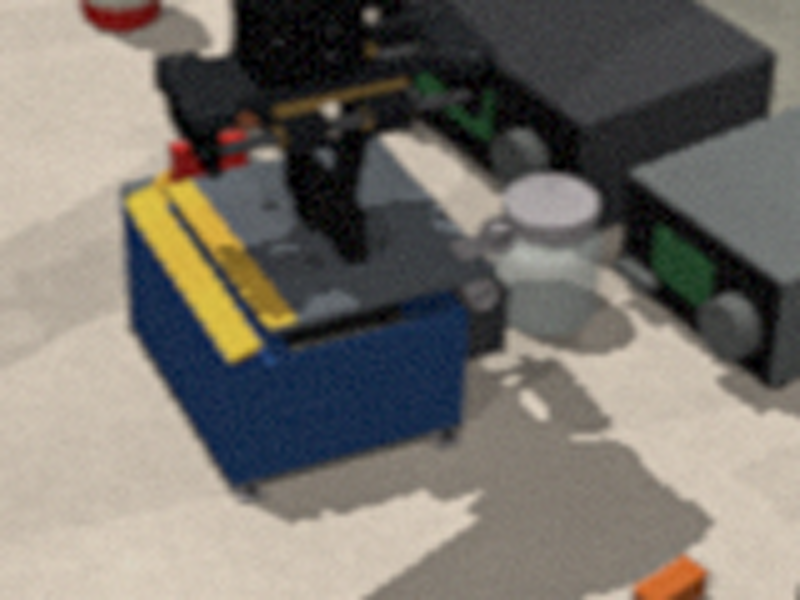

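The weight is transferring to the knuckles, and the front edge is just behind the lip. Continuing.

drive_tool(increments="0 1.5 0 0 255; 0 1.5 0 0 255; 0 1.5 0 0 255; 0 1.5 0 0 255; 0 0 0 0 255; 0 0 0 0 255", squeeze=4)

```text
time: 32.17
position: [0.5606, -0.0333, 0.1126]
tool_rot: [-1.566, 0.15, -0.149]
ft_force: [-5.4, -0.3, 4.5]
grip_width: 0.2
```

```bash
python3 - <<'E'
from h import *
st()
for n,x0,y0,x1,y1,f in [('side',210,140,370,260,5)]:
    im=snap(n,'sd15')['img'][y0:y1,x0:x1]; cv2.imwrite(f'pics/sd15z.png',cv2.resize(im,None,fx=f,fy=f,interpolation=cv2.INTER_CUBIC)[:,:,::-1])
snap('wrist','w15')
E
```

```text
t 32.17 pos [560.6 -33.3 112.6] phi -10.91 down [-0. -0. -1.] F [-5.4 -0.3  4.5] T [0.06 1.   0.02] w 17.4 q7 [ 0.   -0.18]
```

View pics/sd15z.png

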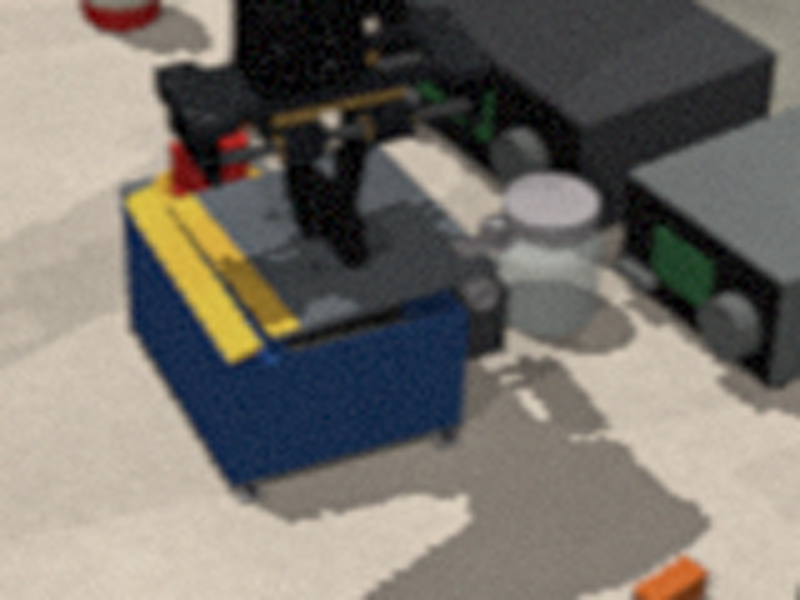

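View pics/w15.png

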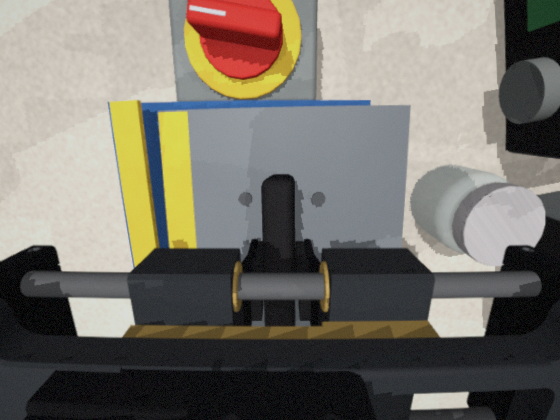

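drive_tool(increments="0 0 0 0 198; 0 0 0 0 198; 0 0 0 0 198; 0 0 0 0 198")

```text
time: 32.78
position: [0.561, -0.033, 0.1121]
tool_rot: [-1.566, 0.149, -0.15]
ft_force: [-0.7, -0.5, -1.6]
grip_width: 0.225
```

```bash
python3 - <<'E'
from h import *
st()
for n,x0,y0,x1,y1,f in [('side',210,140,370,260,5)]:
    im=snap(n,'sd16')['img'][y0:y1,x0:x1]; cv2.imwrite(f'pics/sd16z.png',cv2.resize(im,None,fx=f,fy=f,interpolation=cv2.INTER_CUBIC)[:,:,::-1])
E
```

```text
t 32.77 pos [561.  -33.  112.1] phi -10.9 down [ 0. -0. -1.] F [-0.7 -0.5 -1.6] T [-0.05  0.22 -0.01] w 19.6 q7 [ 0.   -0.18]
```

View pics/sd16z.png

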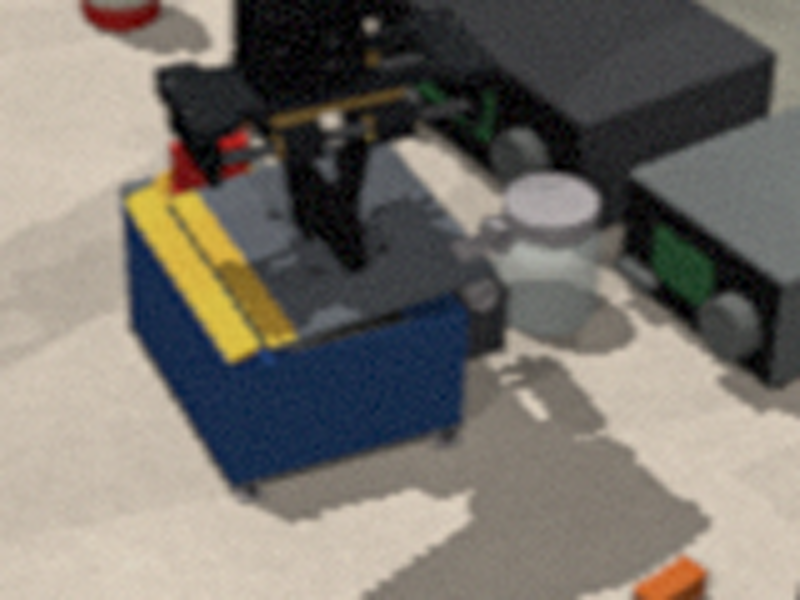

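drive_tool(increments="0 0 0 0 190; 0 0 0 0 190; 0 0 0 0 190; -2 0 0 0 190; -2 0 0 0 190; -2 0 0 0 190; 0 0 0 0 190")

```text
time: 33.7
position: [0.5551, -0.0318, 0.1125]
tool_rot: [-1.566, 0.149, -0.15]
ft_force: [1.1, 1.0, -0.2]
grip_width: 0.253
```

```bash
python3 - <<'E'
from h import *
st()
for n,x0,y0,x1,y1,f in [('side',210,140,370,260,5)]:
    im=snap(n,'sd17')['img'][y0:y1,x0:x1]; cv2.imwrite(f'pics/sd17z.png',cv2.resize(im,None,fx=f,fy=f,interpolation=cv2.INTER_CUBIC)[:,:,::-1])
snap('wrist','w17')
E
```

```text
t 33.7 pos [555.1 -31.8 112.5] phi -10.89 down [ 0.001  0.    -1.   ] F [ 1.1  1.  -0.2] T [ 0.02 -0.16 -0.03] w 22.0 q7 [ 0.   -0.18]
```

View pics/sd17z.png

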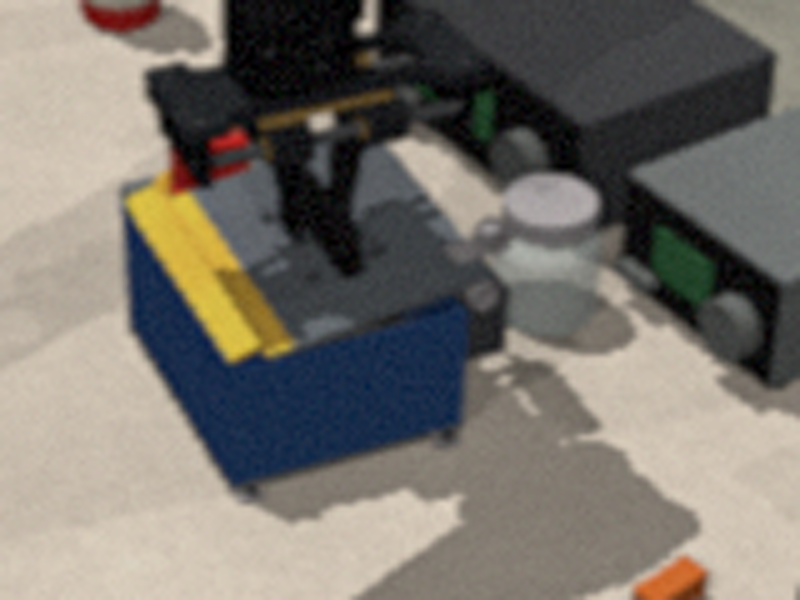

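View pics/w17.png

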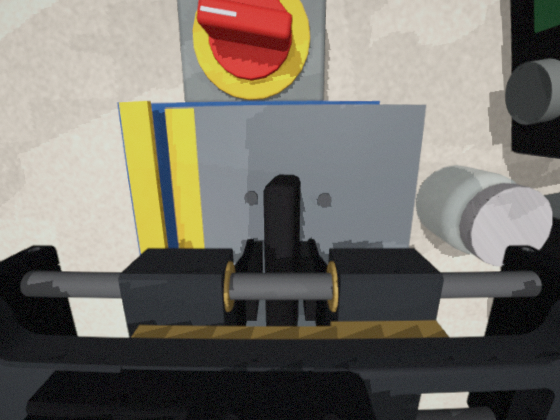

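Front edge lies low on the ledge at the lip. Dragging it under.

drive_tool(increments="-2 0 0 0 190; -2 0 0 0 190; -2 0 0 0 190; -2 0 0 0 190; -2 0 0 0 190; -2 0 0 0 190; -2 0 0 0 190; 0 0 0 0 190")

```text
time: 34.8
position: [0.5409, -0.0291, 0.1122]
tool_rot: [-1.566, 0.15, -0.149]
ft_force: [-0.1, -0.7, -0.5]
grip_width: 0.254
```

```bash
python3 - <<'E'
from h import *
st()
for n,x0,y0,x1,y1,f in [('side',210,140,370,260,5)]:
    im=snap(n,'sd18')['img'][y0:y1,x0:x1]; cv2.imwrite(f'pics/sd18z.png',cv2.resize(im,None,fx=f,fy=f,interpolation=cv2.INTER_CUBIC)[:,:,::-1])
snap('wrist','w18')
E
```

```text
t 34.8 pos [540.9 -29.1 112.2] phi -10.89 down [-0.  0. -1.] F [-0.1 -0.7 -0.5] T [-0.01  0.03  0.03] w 22.1 q7 [ 0.   -0.18]
```

View pics/sd18z.png

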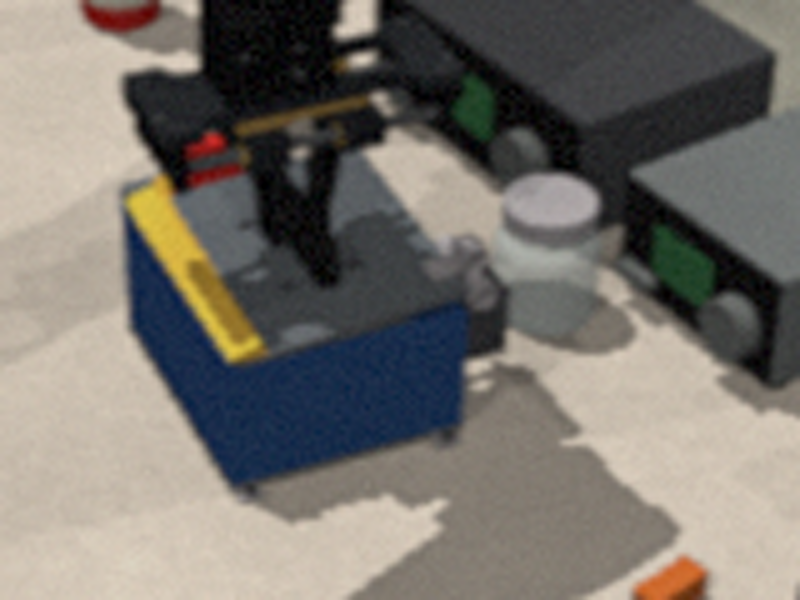

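View pics/w18.png

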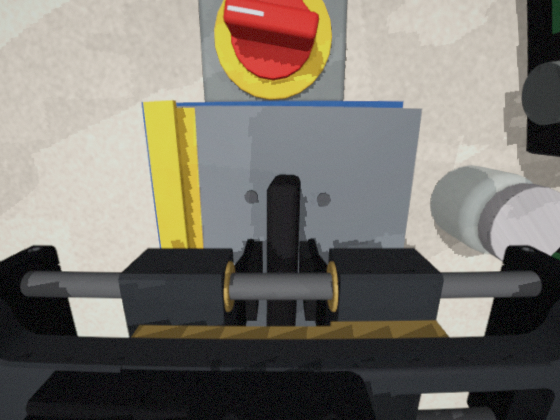

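The front edge is sliding under the lip, and the knuckle is near its slot. Continuing.

drive_tool(increments="-1.5 0 0 0 190; -1.5 0 0 0 190; -1 0 0 0 190; -1 0 0 0 190; 0 0 0 0 190; 0 0 0 0 190")

```text
time: 35.65
position: [0.5364, -0.0281, 0.1123]
tool_rot: [-1.565, 0.149, -0.15]
ft_force: [1.6, 0.3, -1.6]
grip_width: 0.252
```

```bash
python3 - <<'E'
from h import *
st()
for n,x0,y0,x1,y1,f in [('side',210,140,370,260,5)]:
    im=snap(n,'sd19')['img'][y0:y1,x0:x1]; cv2.imwrite(f'pics/sd19z.png',cv2.resize(im,None,fx=f,fy=f,interpolation=cv2.INTER_CUBIC)[:,:,::-1])
snap('wrist','w19')
E
```

```text
t 35.65 pos [536.4 -28.1 112.3] phi -10.89 down [ 0.  0. -1.] F [ 1.6  0.3 -1.6] T [ 0.03 -0.28 -0.04] w 21.9 q7 [-0.   -0.19]
```

View pics/sd19z.png

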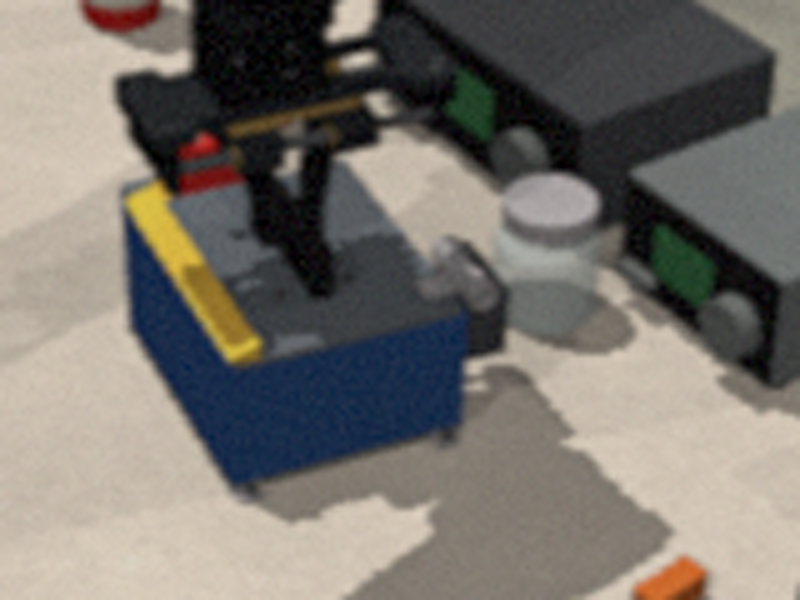

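View pics/w19.png

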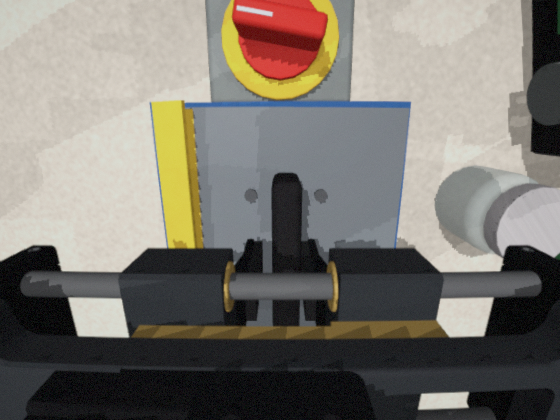

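The cover dropped flat, with a blue rim visible all round. Retreating up and looking at the hinge.

drive_tool(increments="0 0 0 0 150; 0 0 0 0 150; 0 0 0 0 150; 0 -30 0 0 150; 0 -45 0 0 150; 0 -45 -40 0 150; 0 -30 -40 0 150; 0 0 -30 0 150; 0 0 0 0 150; 0 0 0 0 150")

```text
time: 37.0
position: [0.5155, -0.1351, 0.2619]
tool_rot: [-1.565, 0.149, -0.148]
ft_force: [0.2, -0.2, 0.1]
grip_width: 0.408
```

```bash
python3 - <<'E'
from h import *
st()
d=snap('wrist','w20'); im=d['img'][0:270,120:440]; cv2.imwrite('pics/w20z.png',cv2.resize(im,None,fx=2.2,fy=2.2,interpolation=cv2.INTER_CUBIC)[:,:,::-1])
im=snap('side','sd20')['img'][140:260,210:370]; cv2.imwrite(f'pics/sd20z.png',cv2.resize(im,None,fx=5,fy=5,interpolation=cv2.INTER_CUBIC)[:,:,::-1])
E
```

```text
t 37.0 pos [ 515.5 -135.1  261.9] phi -10.85 down [-0.001  0.001 -1.   ] F [ 0.2 -0.2  0.1] T [0.01 0.01 0.01] w 35.5 q7 [0.11 0.02]
```

View pics/w20z.png

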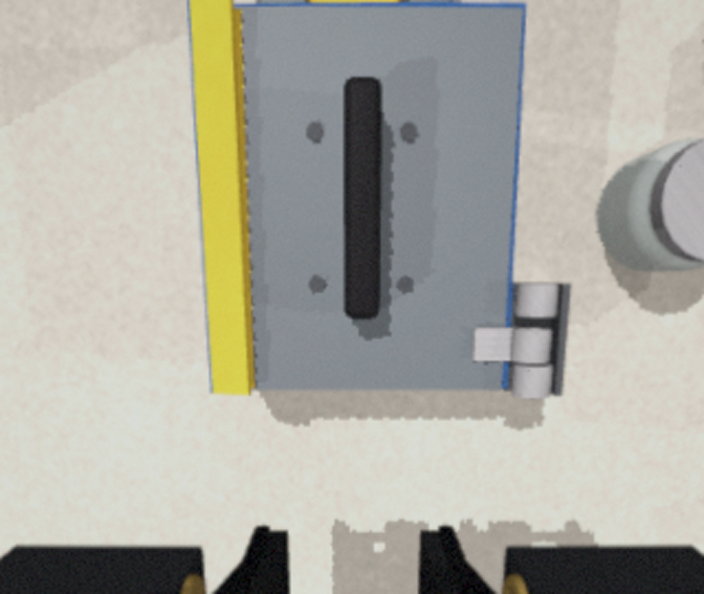

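View pics/sd20z.png

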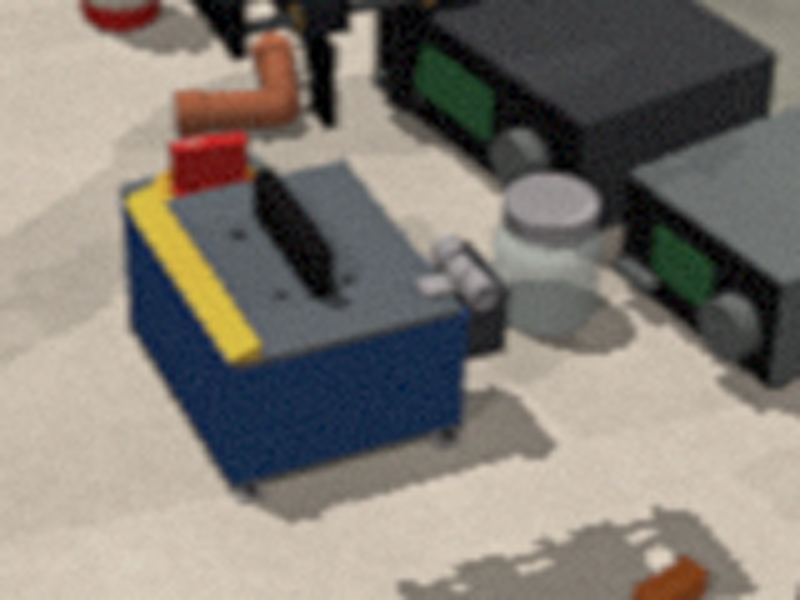

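Cover is down flat under the lip, and its knuckle at (531,345) lies between the box's knuckles. Next I'll refine the hinge axis and look at the pin.

```bash
python3 - <<'E'
from h import *
d=load('w20')
c=d['img'][110:200,300:400]; cv2.imwrite('pics/w20k.png',cv2.resize(c,None,fx=7,fy=7,interpolation=cv2.INTER_CUBIC)[:,:,::-1])
g=cv2.cvtColor(d['img'],cv2.COLOR_RGB2GRAY)
q=np.array([(537,300),(532,345),(531,381)])/2.2+[120,0]-.3
p=json.load(open('box.json'));cc,ss=np.cos(p[2]),np.sin(p[2])
for z in (.106,.110):
    P=onplane(d,q,z)*1000
    for x in P: v=x[:2]-p[:2]; print(z,x.round(1),'box',round(cc*v[0]+ss*v[1],1),round(-ss*v[0]+cc*v[1],1))
E
```

```text
0.106 [614.5 -87.6 106. ] box 83.2 -43.7
0.106 [ 609.6 -108.7  106. ] box 82.3 -65.3
0.106 [ 607.  -126.4  106. ] box 83.1 -83.1
0.11 [613.5 -87.3 110. ] box 82.1 -43.6
0.11 [ 608.6 -108.1  110. ] box 81.2 -64.9
0.11 [ 606.1 -125.6  110. ] box 82.0 -82.5
```

View pics/w20k.png

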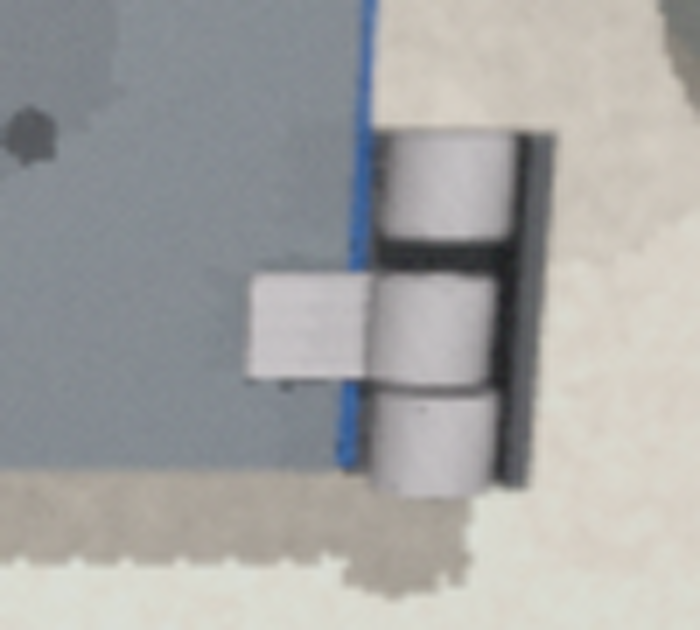

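Hinge axis agrees within ~1 mm. Going to the pin.

drive_tool(increments="24 12 -33.5 0 150; 24 12 -33.5 0 150; 24 12 -33.5 0 150; 24 12 -33.5 0 150; 24 12 -33.5 0 150; 0 0 0 -9.9 150; 0 0 0 -9.9 150; 0 0 0 -9.9 150; 0 0 0 -9.9 150; 0 0 0 -9.9 150; 0 0 0 -9.9 150; 0 0 0 -9.9 150; 0 0 0 -9.9 150; 0 0 0 -9.9 150; 0 0 0 -9.9 150; 0 0 0 -10.1 150; 0 0 0 0 150; 0 0 0 0 150")

```text
time: 39.35
position: [0.602, -0.3226, 0.202]
tool_rot: [-1.138, -1.313, 1.312]
ft_force: [-0.7, 0.7, -0.2]
grip_width: 0.411
```

```bash
python3 - <<'E'
from h import *
s,M=st()
d=snap('wrist','w21'); 
hsv=cv2.cvtColor(d['img'],cv2.COLOR_RGB2HSV); m=cv2.inRange(hsv,(5,150,120),(18,255,255)); cs,_=cv2.findContours(m,cv2.RETR_EXTERNAL,cv2.CHAIN_APPROX_NONE)
for c in cs:
    if cv2.contourArea(c)>50:
        X=(onplane(d,c.reshape(-1,2),.017)[:,:2]*1000).astype(np.float32); print('pin',c.reshape(-1,2).mean(0),cv2.minAreaRect(X))
a=d['img'][0:290,80:480]; cv2.imwrite('pics/w21z.png',cv2.resize(a,None,fx=2,fy=2,interpolation=cv2.INTER_CUBIC)[:,:,::-1])
E
```

```text
t 39.35 pos [ 602.  -322.6  202. ] phi 98.1 down [-0.     0.001 -1.   ] F [-0.7  0.7 -0.2] T [ 0.09 -0.1   0.05] w 35.8 q7 [0.51 2.14]
pin [280.52631579 189.82105263] ((600.8543701171875, -323.08795166015625), (43.55621337890625, 18.3969783782959), 7.6885175704956055)
```

View pics/w21z.png

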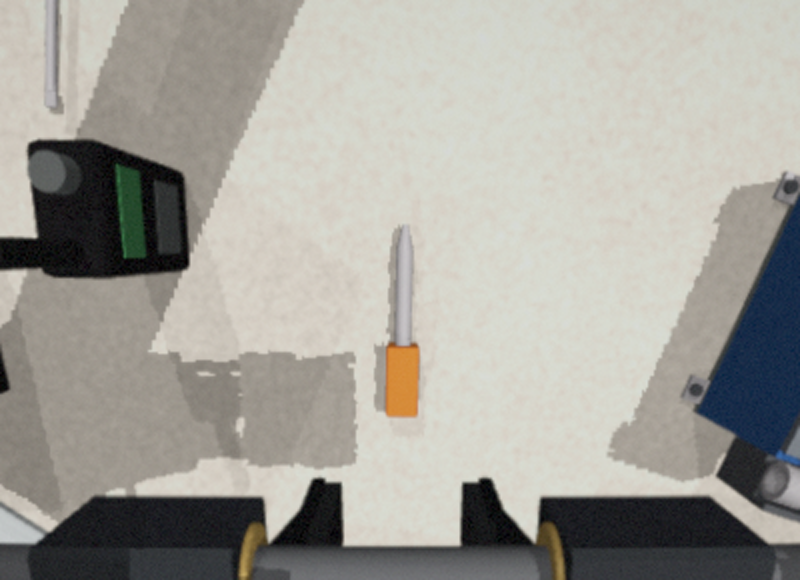

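drive_tool(increments="0 50 1 0.3 150; 0 50 0 0 150; 0 50 0 0 150; 0 25 0 0 150; 0 12 0 0 150; 0 8 0 0 150; 0 3.5 0 0 150; 0 0 0 0 150; 0 0 0 0 255; 0 0 0 0 255; 0 0 0 0 255; 0 0 0 0 255; 0 0 0 0 255; 0 0 0 0 255; 0 0 0 0 255", squeeze=45)

```text
time: 41.28
position: [0.601, -0.3236, 0.0043]
tool_rot: [-1.141, -1.31, 1.31]
ft_force: [-0.6, 0.9, 5.9]
grip_width: 0.23
```

```bash
python3 - <<'E'
from h import *
st()
E
```

```text
t 41.27 pos [ 601.  -323.6    4.3] phi 97.9 down [ 0.001 -0.    -1.   ] F [-0.6  0.9  5.9] T [ 0.39  0.26 -0.05] w 20.0 q7 [0.51 2.13]
```

Gripped (20 mm). Lifting and turning back toward the hinge axis.

drive_tool(increments="0 -20 0 0 255; 0 -50 0 0 255; 0 -50 0 0 255; 0 -50 0 0 255; 0 0 0 9.9 255; 0 0 0 9.9 255; 0 0 0 9.9 255; 0 0 0 9.9 255; 0 0 0 9.9 255; 0 0 0 9.9 255; 0 0 0 9.9 255; 0 0 0 9.9 255; 0 0 0 9.9 255; 0 0 0 9.9 255; 0 0 0 9.8 255; 0 0 0 0 255")

```text
time: 43.28
position: [0.6007, -0.3236, 0.1743]
tool_rot: [-1.566, 0.148, -0.148]
ft_force: [-0.2, -0.2, -0.7]
grip_width: 0.226
```

```bash
python3 - <<'E'
from h import *
b=bw([83.7,-204,94.3]); print(b); move_to(b)
d=snap('wrist','w22'); a=d['img'][0:290,80:480]; cv2.imwrite('pics/w22z.png',cv2.resize(a,None,fx=2,fy=2,interpolation=cv2.INTER_CUBIC)[:,:,::-1])
E
```

```text
[ 584.76762468 -245.18309257   94.3       ]
t 43.27 pos [ 600.7 -323.6  174.3] phi -10.79 down [ 0. -0. -1.] F [-0.2 -0.2 -0.7] T [ 0.04 -0.    0.02] w 19.6 q7 [0.29 0.33]
tool shift mm [-30.3  79.9  74. ]
```

View pics/w22z.png

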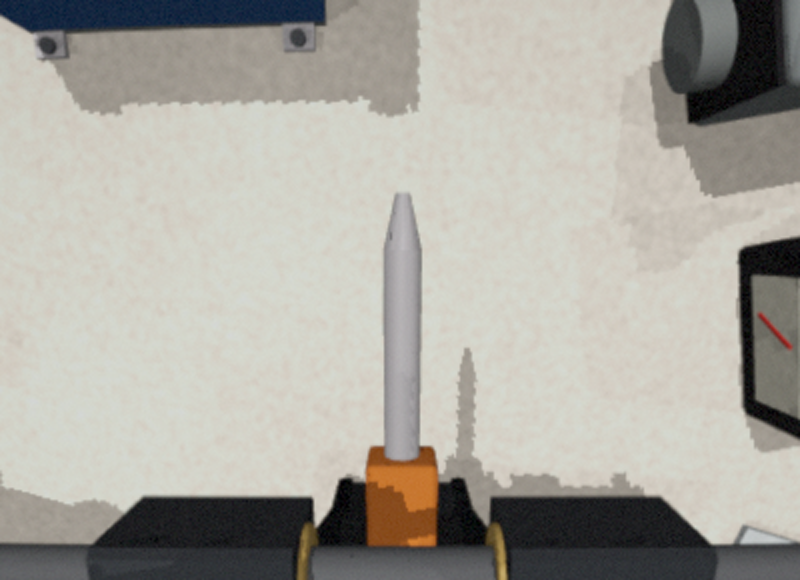

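Pin is held straight along the tool. To staging, tip ~20 mm short of the bore.

drive_tool(increments="-15 30 25 0.1 255; -15.3 30 25 0 255; 0 20 20 0 255; 0 0 4 0 255; 0 0 0 0 255; 0 0 0 0 255")

```text
time: 44.08
position: [0.5856, -0.2471, 0.0953]
tool_rot: [-1.567, 0.15, -0.153]
ft_force: [0.1, -0.2, -1.6]
grip_width: 0.227
```

```bash
python3 - <<'E'
from h import *
b=bw([83.7,-204,94.3]); move_to(b)
d=snap('wrist','w23'); a=d['img'][60:290,180:400]; cv2.imwrite('pics/w23z.png',cv2.resize(a,None,fx=2.6,fy=2.6,interpolation=cv2.INTER_CUBIC)[:,:,::-1])
a=snap('side','sd23')['img'][170:270,260:380]; cv2.imwrite('pics/sd23z.png',cv2.resize(a,None,fx=6,fy=6,interpolation=cv2.INTER_CUBIC)[:,:,::-1])
a=snap('scene','sc23')['img'][170:270,180:300]; cv2.imwrite('pics/sc23z.png',cv2.resize(a,None,fx=6,fy=6,interpolation=cv2.INTER_CUBIC)[:,:,::-1])
E
```

```text
t 44.08 pos [ 585.6 -247.1   95.3] phi -11.06 down [ 0.002 -0.002 -1.   ] F [ 0.1 -0.2 -1.6] T [-0.04  0.02 -0.  ] w 19.8 q7 [0.2  0.22]
tool shift mm [-1.2  1.   1.8]
```

View pics/w23z.png

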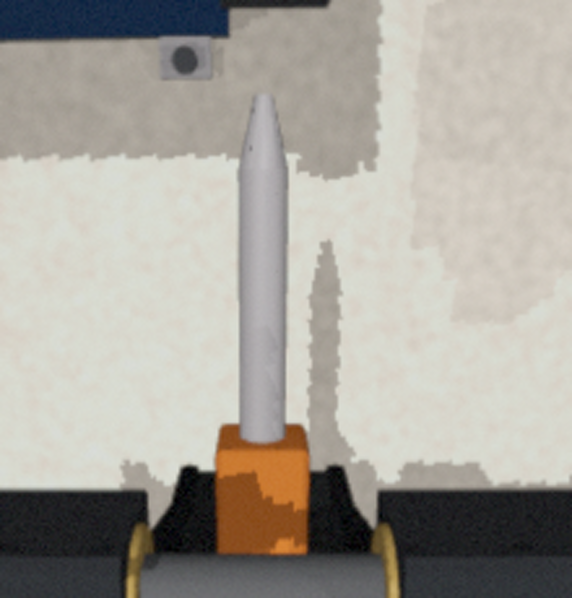

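View pics/sd23z.png

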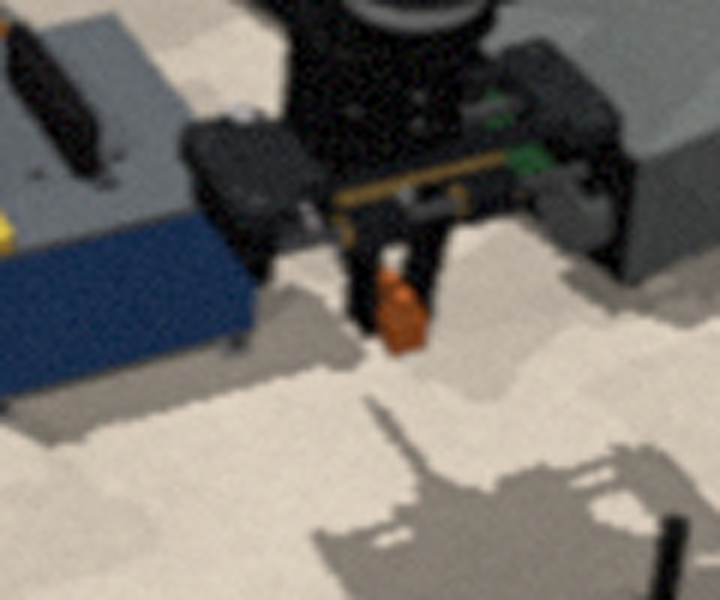

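View pics/sc23z.png

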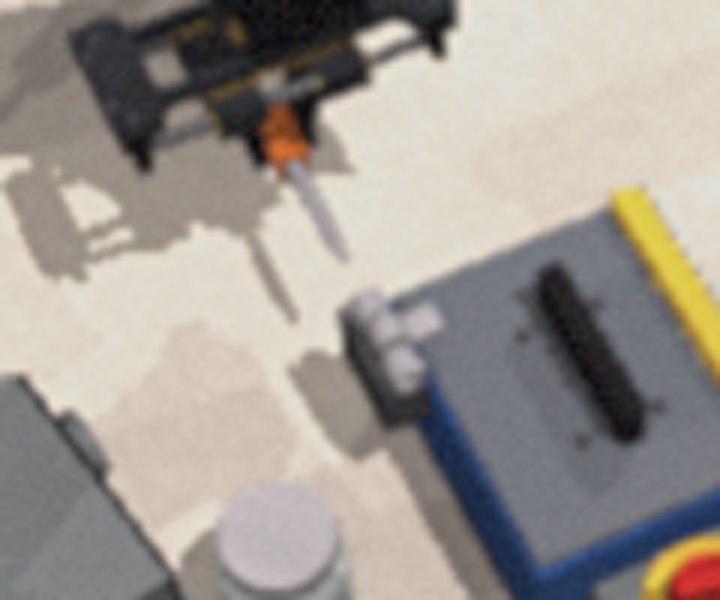

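Pin is aligned with the knuckle row, and its tip at (345,255) in the scene zoom points at the outer bore. I'll settle and read again.

drive_tool(increments="0 0 0 0 255; 0 0 0 0 255; 0 0 0 0 255")

```text
time: 44.6
position: [0.585, -0.2452, 0.0938]
tool_rot: [-1.566, 0.151, -0.151]
ft_force: [-0.9, 0.2, -0.8]
grip_width: 0.228
```

```bash
python3 - <<'E'
from h import *
b=bw([83.7,-204,94.3]); move_to(b); s,M=st()
d=snap('wrist','w24')
g=d['img'].astype(int)
q=np.array([(263,100),(263,180),(263,420)])/2.6+[180,60]-.3
P=onplane(d,q,s['position'][2]+.0057)*1000
print([(M.T@(p-s['position']*1000)).round(1).tolist() for p in P])
E
```

```text
t 44.6 pos [ 585.  -245.2   93.8] phi -11.0 down [ 0. -0. -1.] F [-0.9  0.2 -0.8] T [-0.01  0.09  0.03] w 19.9 q7 [0.2  0.22]
tool shift mm [-0.3 -0.5 -0.1]
t 44.6 pos [ 585.  -245.2   93.8] phi -11.0 down [ 0. -0. -1.] F [-0.9  0.2 -0.8] T [-0.01  0.09  0.03] w 19.9 q7 [0.2  0.22]
[[-0.0, -5.7, 88.9], [-0.0, -5.7, 73.8], [-0.0, -5.7, 23.5]]
```

drive_tool(increments="-0.3 -0.5 8 0 255; 0 0 8 0 255; 0 0 4 0 255; 0 0 4 0 255; 0 0 4 0 255; 0 0 4 0 255; 0 0 4 0 255; 0 0 0 0 255")

```text
time: 45.65
position: [0.5918, -0.2092, 0.0943]
tool_rot: [-1.565, 0.15, -0.15]
ft_force: [0.2, -0.8, -1.1]
grip_width: 0.227
```

```bash
python3 - <<'E'
from h import *
b=bw([83.7,-114,94.3]); move_to(b)
d=snap('wrist','w25'); a=d['img'][60:290,180:400]; cv2.imwrite('pics/w25z.png',cv2.resize(a,None,fx=2.6,fy=2.6,interpolation=cv2.INTER_CUBIC)[:,:,::-1])
E
```

```text
t 45.65 pos [ 591.8 -209.2   94.3] phi -10.96 down [ 0.  0. -1.] F [ 0.2 -0.8 -1.1] T [ 0.02 -0.04  0.02] w 19.7 q7 [0.16 0.16]
tool shift mm [-0.2  0.  53.4]
```

View pics/w25z.png

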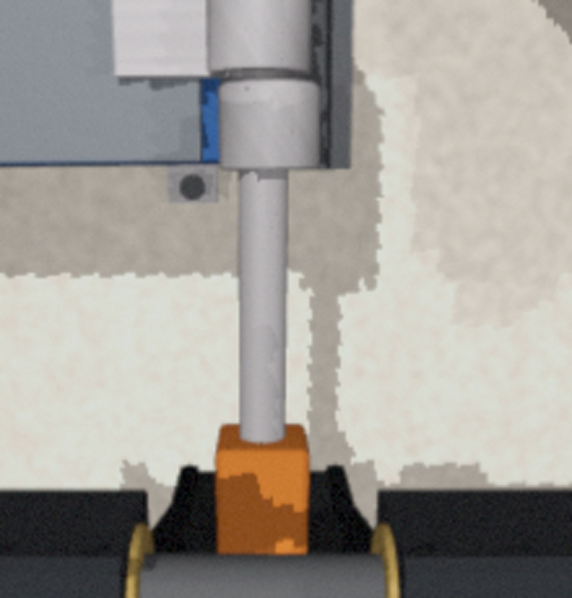

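The tip is inside the outer bore, but the pin axis sits ~1.5 mm to −x of the box knuckle and ~0.6 mm to +x of the cover's. I'll nudge +0.7 mm and push on.

drive_tool(increments="0.7 0 2 0 255; 0 0 4 0 255; 0 0 4 0 255; 0 0 4 0 255; 0 0 4 0 255; 0 0 4 0 255; 0 0 0 0 255")

```text
time: 46.58
position: [0.5967, -0.1877, 0.0943]
tool_rot: [-1.565, 0.15, -0.15]
ft_force: [0.3, 0.6, -0.9]
grip_width: 0.223
```

```bash
python3 - <<'E'
from h import *
b=bw([83.7,-114,94.3]); move_to(b)
d=snap('wrist','w26'); a=d['img'][60:290,180:400]; cv2.imwrite('pics/w26z.png',cv2.resize(a,None,fx=2.6,fy=2.6,interpolation=cv2.INTER_CUBIC)[:,:,::-1])
E
```

```text
t 46.58 pos [ 596.7 -187.7   94.3] phi -10.95 down [ 0.  0. -1.] F [ 0.3  0.6 -0.9] T [-0.01  0.02 -0.05] w 19.4 q7 [0.13 0.12]
tool shift mm [-0.9  0.  31.3]
```

View pics/w26z.png

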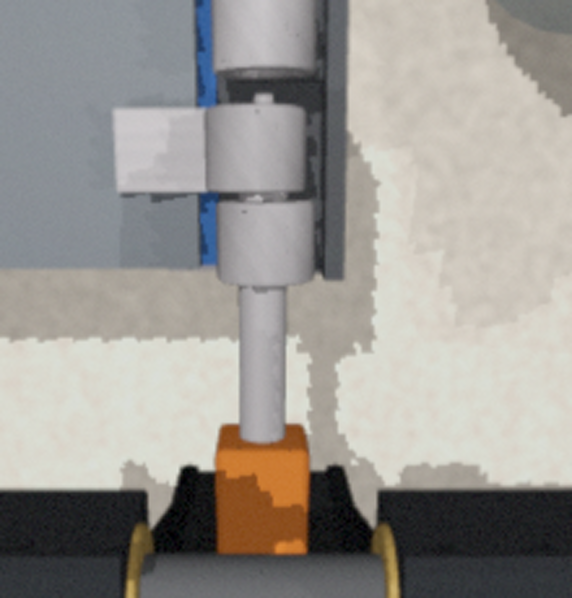

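The tip now shows past the cover's knuckle at (263,95), with no force. Continuing home.

drive_tool(increments="0 0 4 0 255; 0 0 4 0 255; 0 0 4 0 255; 0 0 4 0 255; 0 0 4 0 255; 0 0 4 0 255; 0 0 2 0 255; 0 0 0 0 255")

```text
time: 47.62
position: [0.6016, -0.1626, 0.0943]
tool_rot: [-1.566, 0.15, -0.151]
ft_force: [0.1, 0.8, -1.5]
grip_width: 0.224
```

```bash
python3 - <<'E'
from h import *
b=bw([83.7,-114,94.3]); move_to(b)
d=snap('wrist','w27'); a=d['img'][60:290,180:400]; cv2.imwrite('pics/w27z.png',cv2.resize(a,None,fx=2.6,fy=2.6,interpolation=cv2.INTER_CUBIC)[:,:,::-1])
E
```

```text
t 47.62 pos [ 601.6 -162.6   94.3] phi -10.98 down [ 0.  0. -1.] F [ 0.1  0.8 -1.5] T [0.   0.04 0.03] w 19.5 q7 [0.1  0.07]
tool shift mm [-0.9 -0.   5.7]
```

View pics/w27z.png

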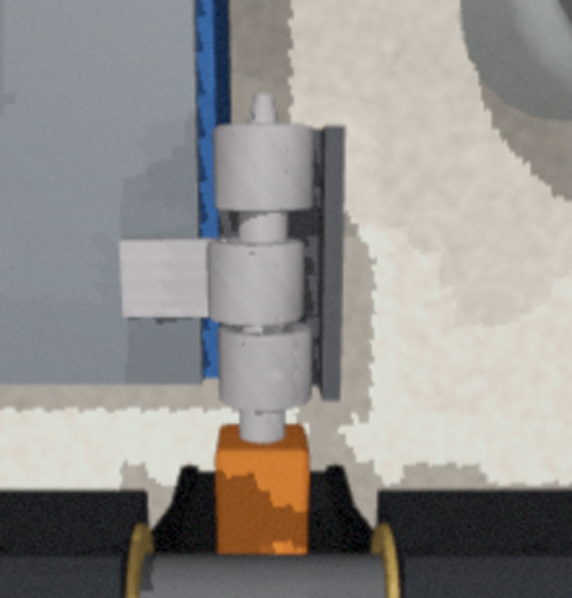

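All three knuckles are threaded; about 6 mm of shaft is left. Pushing until contact.

drive_tool(increments="0 0 2 0 255; 0 0 2 0 255; 0 0 1 0 255; 0 0 1 0 255; 0 0 1 0 255; 0 0 0 0 255")

```text
time: 48.42
position: [0.6028, -0.1558, 0.0943]
tool_rot: [-1.566, 0.151, -0.151]
ft_force: [0.6, -0.4, -0.5]
grip_width: 0.227
```

```bash
python3 - <<'E'
from h import *
b=bw([83.7,-114,94.3]); move_to(b)
d=snap('wrist','w28'); a=d['img'][60:290,180:400]; cv2.imwrite('pics/w28z.png',cv2.resize(a,None,fx=2.6,fy=2.6,interpolation=cv2.INTER_CUBIC)[:,:,::-1])
E
```

```text
t 48.42 pos [ 602.8 -155.8   94.3] phi -10.99 down [ 0.  0. -1.] F [ 0.6 -0.4 -0.5] T [ 0.    0.03 -0.04] w 19.7 q7 [0.09 0.06]
tool shift mm [-0.9 -0.  -1.1]
```

View pics/w28z.png

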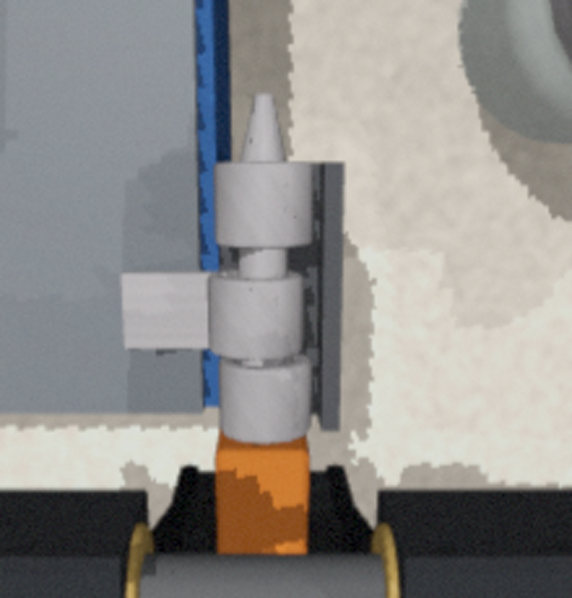

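Almost home and no force yet. A few more 1 mm steps.

drive_tool(increments="0 0 1 0 255; 0 0 1 0 255; 0 0 0 0 255")

```text
time: 48.85
position: [0.6031, -0.1545, 0.0943]
tool_rot: [-1.566, 0.151, -0.151]
ft_force: [-1.1, -1.7, 0.3]
grip_width: 0.226
```

drive_tool(increments="0 0 1 0 255; 0 0 0 0 255")

```text
time: 49.1
position: [0.6031, -0.1545, 0.0943]
tool_rot: [-1.567, 0.152, -0.152]
ft_force: [-1.8, -5.1, -1.2]
grip_width: 0.224
```

drive_tool(increments="0 0 1 0 255; 0 0 0.5 0 255; 0 0 0 0 255")

```text
time: 49.48
position: [0.6031, -0.1544, 0.0943]
tool_rot: [-1.569, 0.152, -0.152]
ft_force: [-0.7, -7.2, -1.0]
grip_width: 0.224
```

```bash
python3 - <<'E'
from h import *
st()
d=snap('wrist','w29'); a=d['img'][60:290,180:400]; cv2.imwrite('pics/w29z.png',cv2.resize(a,None,fx=2.6,fy=2.6,interpolation=cv2.INTER_CUBIC)[:,:,::-1])
E
```

```text
t 49.48 pos [ 603.1 -154.4   94.3] phi -11.11 down [-0.    -0.003 -1.   ] F [-0.7 -7.2 -1. ] T [-1.57  0.29  0.04] w 19.5 q7 [0.08 0.05]
```

View pics/w29z.png

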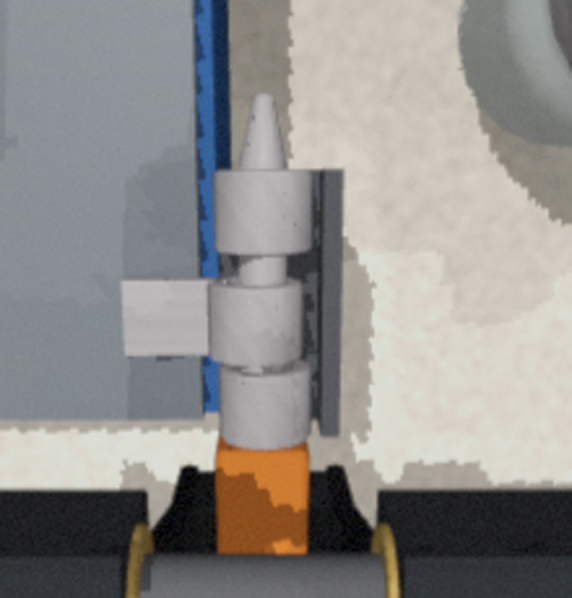

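Head meets the outer knuckle (−7 N against the push, no further motion). Relieving and releasing.

drive_tool(increments="0 0 -2 0 255; 0 0 0 0 255; 0 0 0 0 150; 0 0 0 0 150; 0 0 0 0 150; 0 0 0 0 150; 0 0 0 0 130; 0 -30 0 0 130; 0 -45 0 0 130; 0 -45 -20 0 130; 0 -30 -30 0 130; 0 0 0 0 130; 0 0 0 0 130")

```text
time: 51.15
position: [0.5936, -0.2016, 0.2434]
tool_rot: [-1.564, 0.151, -0.15]
ft_force: [-0.2, 0.5, -1.0]
grip_width: 0.484
```

```bash
python3 - <<'E'
from h import *
st()
d=snap('wrist','w30'); a=d['img'][0:270,120:440]; cv2.imwrite('pics/w30z.png',cv2.resize(a,None,fx=2.4,fy=2.2,interpolation=cv2.INTER_CUBIC)[:,:,::-1])
b=bw([-5,132,76]); move_to(b)
E
```

```text
t 51.15 pos [ 593.6 -201.6  243.4] phi -10.98 down [-0.001  0.001 -1.   ] F [-0.2  0.5 -1. ] T [ 0.06  0.04 -0.03] w 42.1 q7 [0.13 0.13]
t 51.2 pos [ 593.4 -200.9  242.8] phi -10.92 down [-0.002  0.002 -1.   ] F [-0.6  1.9 -0.5] T [ 0.07  0.06 -0.  ] w 42.5 q7 [0.13 0.13]
tool shift mm [-88.7 167.3 290.6]
```

View pics/w30z.png

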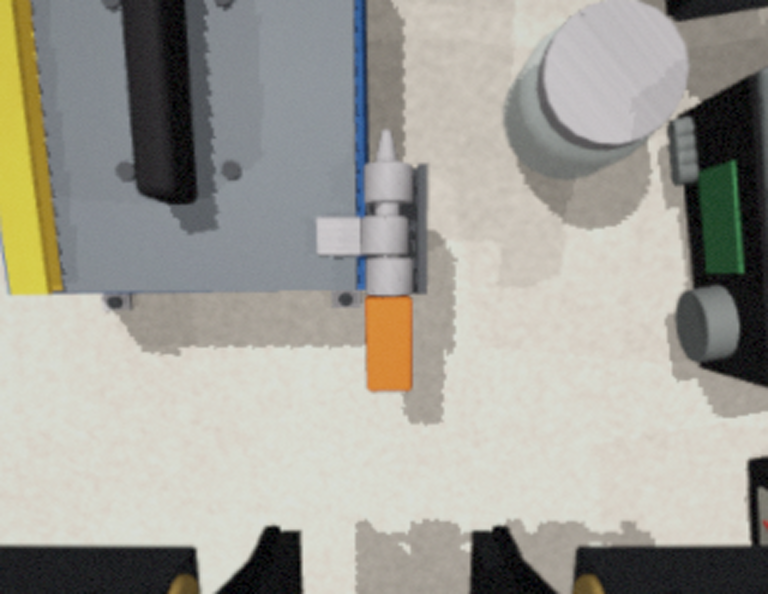

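Pin is home, with the head flush against the outer knuckle. Now to the isolator key.

drive_tool(increments="-11.1 0 36.3 0 130; -11.1 0 36.3 0 130; -11.1 0 36.3 0 130; -11.1 0 36.3 0 130; -11.1 0 36.3 0 130; -11.1 0 36.3 0 130; -11.1 0 36.3 0 130; -11.1 5 36.3 0 130; 0 0 0 -10.4 130; 0 0 0 -10.4 130; 0 0 0 -10.4 130; 0 0 0 -10.4 130; 0 0 0 -10.4 130; 0 0 0 -10.4 130; 0 0 0 -10.4 130; 0 0 0 -10.4 130; 0 0 0 0 130; 0 0 0 0 130")

```text
time: 53.45
position: [0.5614, 0.1001, 0.2385]
tool_rot: [-1.34, -0.975, 0.977]
ft_force: [0.8, 0.6, 0.2]
grip_width: 0.492
```

```bash
python3 - <<'E'
from h import *
d=snap('wrist','w31'); a=d['img'][80:290,180:400]; cv2.imwrite('pics/w31z.png',cv2.resize(a,None,fx=2.6,fy=2.6,interpolation=cv2.INTER_CUBIC)[:,:,::-1])
b=bw([-5,132,77]); move_to(b); print(b)
E
```

```text
t 53.5 pos [561.6 100.  238.7] phi 72.11 down [-0.001 -0.    -1.   ] F [ 0.2  0.  -1.4] T [ 0.1  -0.04 -0.01] w 42.4 q7 [-0.12  1.02]
tool shift mm [  1.4 161.7   0.8]
[561.06721167 101.51848     77.        ]
```

View pics/w31z.png

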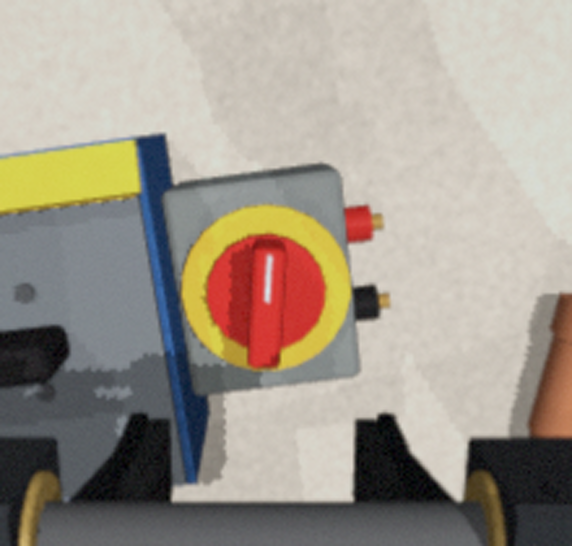

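Key bar at col 266 is nearly parallel to the fingers and centred (about 0.12 rad from off). Descending and gripping.

drive_tool(increments="0.8 40 0.8 0 165; 0 40 0 0 165; 0 40 0 0 165; 0 25 0 0 165; 0 12 0 0 165; 0 5 0 0 165; 0 0 0 0 165; 0 0 0 0 255; 0 0 0 0 255; 0 0 0 0 255; 0 0 0 0 255; 0 0 0 0 255; 0 0 0 0 255", squeeze=30)

```text
time: 55.12
position: [0.5624, 0.1014, 0.0781]
tool_rot: [-1.34, -0.98, 0.976]
ft_force: [1.2, 3.6, 4.2]
grip_width: 0.156
```

```bash
python3 - <<'E'
from h import *
b=bw([-5,132,77]); move_to(b)
E
```

```text
t 55.12 pos [562.4 101.4  78.1] phi 72.23 down [ 0.002  0.001 -1.   ] F [1.2 3.6 4.2] T [ 1.01 -0.47  0.03] w 13.6 q7 [-0.12  1.01]
tool shift mm [-0.3  1.1  1.3]
```

drive_tool(increments="0 0 0 8 255; 0 0 0 9 255; 0 0 0 9 255; 0 0 0 9 255; 0 0 0 9 255; 0 0 0 9 255; 0 0 0 9 255; 0 0 0 9 255; 0 0 0 7 255; 0 0 0 0 255")

```text
time: 56.38
position: [0.5609, 0.1005, 0.078]
tool_rot: [-1.569, 0.081, -0.079]
ft_force: [-2.3, 2.3, 7.8]
grip_width: 0.158
```

```bash
python3 - <<'E'
from h import *
st()
E
```

```text
t 56.38 pos [560.9 100.5  78. ] phi -5.86 down [-0.001 -0.    -1.   ] F [-2.3  2.3  7.8] T [ 0.47  0.44 -0.01] w 13.7 q7 [-0.27 -0.31]
```

Another ~5° plus a little over, feeling for the stop.

drive_tool(increments="0 0 0 3 255; 0 0 0 2 255; 0 0 0 0 255")

```text
time: 56.75
position: [0.5608, 0.1004, 0.0781]
tool_rot: [-1.566, 0.148, -0.146]
ft_force: [-1.1, 2.0, 7.6]
grip_width: 0.16
```

```bash
python3 - <<'E'
from h import *
st()
E
```

```text
t 56.75 pos [560.8 100.4  78.1] phi -10.75 down [-0.001 -0.001 -1.   ] F [-1.1  2.   7.6] T [0.46 0.55 0.31] w 13.9 q7 [-0.28 -0.4 ]
```

drive_tool(increments="0 0 0 2 255; 0 0 0 1.5 255; 0 0 0 0 255")

```text
time: 57.12
position: [0.5607, 0.1001, 0.078]
tool_rot: [-1.563, 0.195, -0.193]
ft_force: [-2.5, 1.4, 7.4]
grip_width: 0.167
```

```bash
python3 - <<'E'
from h import *
st()
E
```

```text
t 57.12 pos [560.7 100.1  78. ] phi -14.17 down [-0.001 -0.001 -1.   ] F [-2.5  1.4  7.4] T [0.19 0.59 0.77] w 14.6 q7 [-0.29 -0.45]
```

The torque rose to 0.77 N m and the jaws began to spread, so the key is at its stop. Opening and retreating.

drive_tool(increments="0 0 0 0 170; 0 0 0 0 170; 0 0 0 0 170; 0 0 0 0 170; 0 0 0 0 170; 0 -30 0 0 170; 0 -45 0 0 170; 0 -45 0 0 170; 0 -40 -25 0 170; 0 0 -50 0 170; 0 0 -50 0 170; 0 0 0 0 170; 0 0 0 0 170")

```text
time: 58.75
position: [0.5306, -0.0201, 0.2373]
tool_rot: [-1.561, 0.196, -0.196]
ft_force: [-0.3, -0.5, 0.3]
grip_width: 0.331
```

```bash
python3 - <<'E'
from h import *
s,M=st()
d=snap('wrist','w32'); snap('scene','sc32'); snap('side','sd32')
a=d['img'][0:270,80:480]; cv2.imwrite('pics/w32z.png',cv2.resize(a,None,fx=2,fy=2,interpolation=cv2.INTER_CUBIC)[:,:,::-1])
hsv=cv2.cvtColor(d['img'],cv2.COLOR_RGB2HSV); 
E
```

```text
t 58.75 pos [530.6 -20.1 237.3] phi -14.3 down [ 0.     0.001 -1.   ] F [-0.3 -0.5  0.3] T [ 0.07  0.02 -0.02] w 28.8 q7 [-0.17 -0.25]
```

View pics/w32z.png

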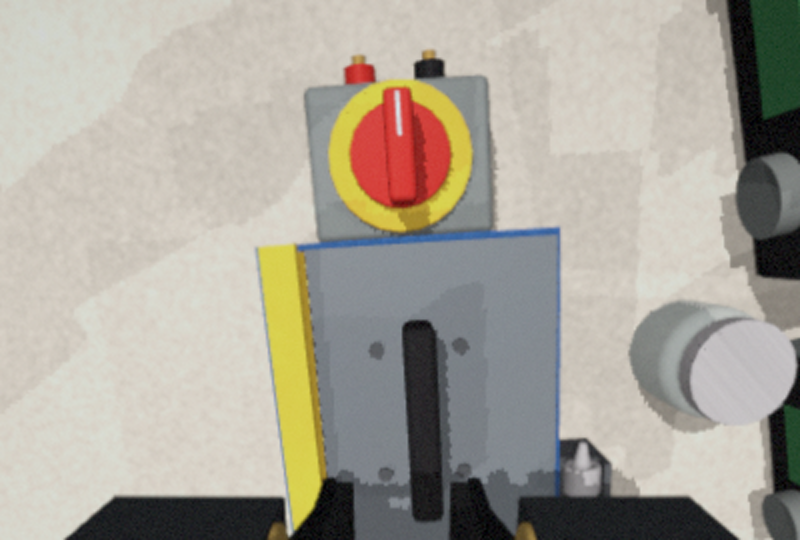

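View pics/sc32.png

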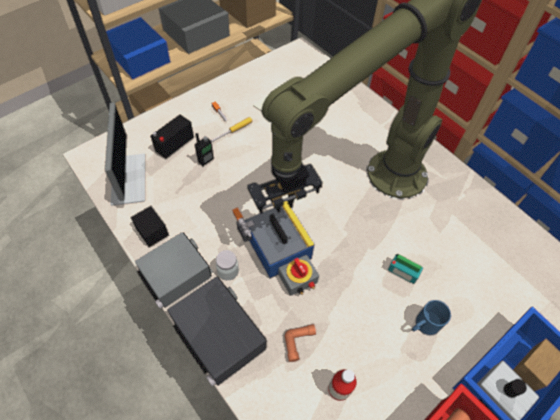

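View pics/sd32.png

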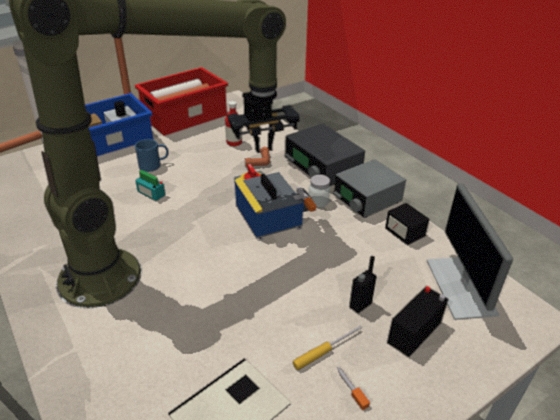

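```bash
python3 - <<'E'
from h import *
d=load('w32')
c=d['img'][35:125,220:340]; cv2.imwrite('pics/w32k.png',cv2.resize(c,None,fx=6,fy=6,interpolation=cv2.INTER_CUBIC)[:,:,::-1])
def ang(q,z,s=2,o=(80,0)):
    P=onplane(d,np.array(q,float)/s+o,z); v=P[0]-P[1]; return np.degrees(np.arctan2(v[1],v[0]))
print('key L/R edges',ang([(385,90),(390,203)],.098),ang([(411,90),(416,203)],.098),'rib',ang([(404,330),(415,518)],.127),ang([(432,330),(441,518)],.127),'back rim',ang([(559,232),(558,480)],.086))
E
```

```text
key L/R edges 78.09545157219695 78.68904086410907 rib 79.13511342905507 79.28860245318452 back rim 79.6153705045594
```

View pics/w32k.png

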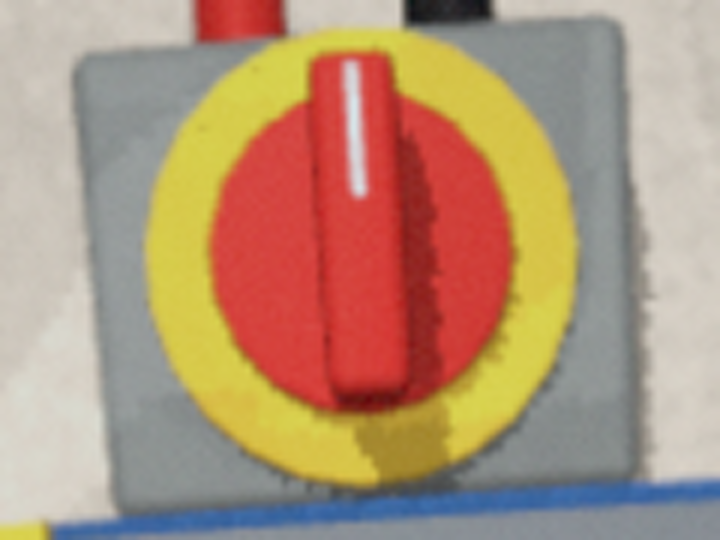

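The key reads 78.4° against the box y axis at 79.2°, so it is at its stop. The cover is flat, the pin is in, and the bystanders are unmoved. Handing in.

```bash
python3 - <<'E'
from h import *
print(workorder.close_job())
E
```

```text
the job is handed in; nothing more can be done
None
```

The battery box is ready and handed in at about 59 s of robot time; no verdict came back.

- **Packs:** Only two packs were on the bench, besides the turquoise look-alike, which I left alone. They stand in bays 1 and 2. My first grasp on one closed too late and missed; the second try held.
- **Cover:** I tilted the cover by resting its back on the box's knuckles, slid its front edge under the lip, and it dropped flat. The cover knuckle lies between the box's two. It sits about 1–1.5 mm toward the front and slightly nearer the outer knuckle, within the pin's clearance.
- **Hinge pin:** I used the left one of the two. It runs through all three knuckles, with its head against the outer one; it stopped there with about 7 N of push. It looked the same after release.
- **Isolator key:** I turned it clockwise until the torque rose to 0.77 N m. Measured afterwards, it stands at 78.4° against 79.2° for the box's y axis, so it is at its stop within measuring error.

In the last pictures the other things on the bench looked unmoved, and the gripper was clear of everything. I saw no sign of a pack or the pin being knocked aside. The wrist camera's depth scale disagreed with the other two cameras by about 4 mm; I allowed for this when locating the box.

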